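# Scoop tumbled stones onto the jeweller's scale

### The arm

A 7-joint arm with a two-finger parallel gripper is mounted at the origin on the work surface. World frame = base frame: x ahead of the robot, y to its left, z up, the work surface at z = 0. Lengths are in m, angles in rad, forces in N, time in s.
With the tool pointing down it reaches from about 0.425 to 0.925 m from the base axis. Payload 6.8 kg.
Tool frame: the origin (TCP) lies at the very end of the fingers, on their centre line; the grasp point (between the pads) lies 19 mm behind it (grip_point_offset is the distance from the TCP to the grasp point, in m); z points along the fingers, y is the line along which they close (so a half turn about z gives the same grasp; the last joint's range is limited). The gripper opens to 85 mm and grips with 20 to 120 N. Pads are 22 mm wide; open, the fingers measure 114 mm over their backs; the gripper's body (76 mm by 85 mm) begins 54 mm behind the grasp point. The pads swing forward as they close: fully open they stand 13 mm farther back than shut.
Start: joints at [1.142, 0.477, 0.022, 1.555, -0.011, 1.109, -0.083], TCP at [0.213, -0.641, 0.231] pointing down, gripper open.
Joint ranges: [-2.96, 2.96], [-0.34, 2.1], [-1.41, 1.46], [0.24, 2.44], [-1.37, 4.51], [0.17, 1.92], [-2.96, 2.96]. Speed limits (rad/s): [2.39, 2.39, 3.14, 3.14, 3.14, 3.14, 3.14].

### API

Orientations are given as a unit quaternion [w, x, y, z].
In Python, from station import * gives the robot as it stands.
- The arm moves only by the tool carry_out, never from a script. Its argument "rows" is text: rows parted by semicolons, each of 4 numbers parted by spaces: the shift along the world's x, y, z in mm, then the turn about the world's z in degrees. In form: dx dy dz yaw; .... A call has 1 to 10 rows; each row shifts and turns the commanded pose from where the row before left it; what a row does not reach is not made up. A row lasts 1/8 s, in which the tool goes at most 62.5 mm and 10.7 degrees, less where a joint would pass 70% of its speed; a pose out of reach is approached as far as the arm can. A call is refused whole if a number of a shift passes 62.5 or a number of a turn 10.7, either way. A call with a gripper value outside its range is refused whole. "claw" is the finger opening in mm, from 0 to 85.4, set as the call begins (left out, the last holds). The fingers move at their own pace and stop on an object; "force" is the grip in N (left out, the last holds). Time passes only in rows, so rows that do not move let the fingers close. It gives the time, the measured TCP pose, the force, the opening and the grip force at its end, in the units of the state.
- get_obs(): the state, without advancing time (a new reading comes with each control period).
- read_camera(name): name is "side" or "top" or "wrist"; returns a dict with "img" (400x640x3 uint8, blue, green, red), "fov_y" (degrees; the focal length in pixels is half the picture's height over the tangent of half this angle, whatever the lens; pixels are square), "cx", "cy" (the principal point, pixels), "distortion" ([k1, k2, p1, p2, k3] as OpenCV has them; the pictures are not rectified), "world_to_cam" (4x4, takes a point from world to camera coordinates). Camera axes: x right, y up, looking along -z (the intrinsics and any distortion apply to the point x, -y, -z); pixel columns grow to the right and rows downward; lengths in m; the calibration is good to about 2 mm. A picture is of the moment at which its call begins. There is no depth.
- hand_in(): hands the job in; it is judged then, once.
Trained networks look in the newest picture that a camera, given by its name, has taken for a name from the list of things; names that differ only in an ending like _2 or _b are one class to them, and where a whole thing is asked for, a point or a joint stands for the part that bears it (a point fixed in the world has none). Each returns a list of dicts, best first, with "confidence" (0 to 1); they miss things now and then, are a little off and sometimes report something else, mostly with a low value. They report only what shows in the picture. A call takes as long as a camera call. They do not tell look-alikes from the thing itself.
- recognise(camera, thing): "centre" ([column, row] in pixels, amid what is visible of it).
- outline_of(camera, thing): "pixels" (400x640 bool, what is visible of it) and "centre" ([column, row] in pixels, amid what is visible of it).
- place_of(camera, thing): "centre" ([column, row] in pixels: a listed point, or the origin of a listed thing).
The state is a dict: "t": time; "q": joint angles; "joint_vel": joint speeds; "joint_torque": joint torques, N m; "eef_pos": TCP position; "tool_rot": TCP orientation; "contact_force": force on the tool from outside, world axes, zero at the start; "torque": the same for the moment, N m; "gripper_width": opening from 0.0 (shut) to 1.0 (fully open); "grasp_force": force on a finger pad.
Only numpy, scipy, OpenCV 4.12 (cv2) and the standard library are available. Lean on these libraries where they do the work, as an engineer would, in place of code of your own. Each camera call takes 0.05 s, during which the arm holds its last target. There are 200 camera calls.

### The job

Take the copper scoop from its wooden cradle and, without touching the stones with the gripper, scoop all six tumbled stones out of the white sorting tray and tip them into the bowl on the scale. Then seat the scoop back in its cradle, flat between the rails with its lip the way it was, let go, and leave the other tools on the bench undisturbed.

Things in the scene. Friction and masses are not known exactly. Their poses are not given: they have to be found in the camera images.
- scoop: Loose copper scoop, seated in the cradle. Origin: centre of the pan's underside; x to the open lip, z up. Pan x -47 to +45, 76 wide; floor 2 thick; side walls 3 thick, 28 high, sloping down to nothing from x +5 to the lip; back wall 36 high. A wooden handle, 20 x 20 square, 105 long, rises from (-52, 0, 10) and leans 15 degrees back to (-79, 0, 111). About 140 g.
- scoop_grip (a point): Grip point on the axis of the scoop's handle, 25 below its top end: at (-72.7, 0, 87.3) in the scoop's frame. Axes as the scoop's.
- tray: Fixed white sorting tray, open on top, 96 wide outside, 86 inside, sides 45 high, near wall 34; floor and walls 5 thick. Origin: under the tray at floor centre. Inside, the flat floor runs from the upright near wall at x -107 to x +92, where the far end rises, leaning 30 degrees outwards, to x +123 at 58 high. The stones start in the +x half, away from the robot; the -x half is empty.
- scale: Fixed grey bench scale, 170 x 140 x 26 (x from -100 to +70), with a white bowl fixed on its weighing plate. Origin: underside, below the bowl's centre.
- bowl (a point): Centre of the bowl's inner floor, 37 above the bench. The bowl's mouth is 148 outside and 140 inside diameter; its rim is 40 above this point (77 above the bench); the wall narrows to 90 dia at the foot.
- cradle: Fixed wooden cradle: board 130 x 115 x 8 (x -70 to +60) with flared rails along both sides, one stop in front, two behind, to 25 above the bench. Origin: centre of its underside. Seated, the scoop's origin is 8 above this origin, lip to the cradle's +x, pan flat on the board, 3 to 7 play each way.
- stone0: Loose turquoise tumbled stone, a round-ended nugget 24 x 18 x 18, about 15 g; origin at its centre, long axis x.
- stone1: Loose amber-orange tumbled stone, a round-ended nugget 24 x 18 x 18, about 15 g; origin at its centre, long axis x.
- stone2: Loose dark red tumbled stone, a round-ended nugget 24 x 18 x 18, about 15 g; origin at its centre, long axis x.
- stone3: Loose blue tumbled stone, a round-ended nugget 24 x 18 x 18, about 15 g; origin at its centre, long axis x.
- stone4: Loose green tumbled stone, a round-ended nugget 24 x 18 x 18, about 15 g; origin at its centre, long axis x.
- stone5: Loose purple tumbled stone, a round-ended nugget 24 x 18 x 18, about 15 g; origin at its centre, long axis x.
- bottle: Bystander: loose amber bottle, 40 dia x 130 tall. Leave it alone.
- cone: Bystander: loose white ring cone, 40 dia foot, 75 tall. Leave it alone.
- jar: Bystander: loose clear jar with a steel cap, 38 dia x 45 tall. Leave it alone.
- spool: Bystander: loose brass solder spool, 36 dia x 26 tall. Leave it alone.
- pliers: Bystander: loose green-handled pliers lying on the bench, 125 x 44 x 12. Leave it alone.
- brush: Bystander: loose brush lying on the bench, 160 long. Leave it alone.
Not all that is in view belongs to the job. Of the things like the cradle, leave any that is yellow; of the rest the larger one is meant.

How it is judged:
On the way, in this order (a step that is already met when the one before it is completed fails the run):
1. at least one stone is carried in the scoop, above the tray ((((x of stone0 in the frame of scoop between -0.047 and 0.05 m and y of stone0 in the frame of scoop between -0.038 and 0.038 m and z of stone0 in the frame of scoop between 0 and 0.045 m) and height (world z) of stone0 above 0.08 m) or ((x of stone1 in the frame of scoop between -0.047 and 0.05 m and y of stone1 in the frame of scoop between -0.038 and 0.038 m and z of stone1 in the frame of scoop between 0 and 0.045 m) and height (world z) of stone1 above 0.08 m) or ((x of stone2 in the frame of scoop between -0.047 and 0.05 m and y of stone2 in the frame of scoop between -0.038 and 0.038 m and z of stone2 in the frame of scoop between 0 and 0.045 m) and height (world z) of stone2 above 0.08 m) or ((x of stone3 in the frame of scoop between -0.047 and 0.05 m and y of stone3 in the frame of scoop between -0.038 and 0.038 m and z of stone3 in the frame of scoop between 0 and 0.045 m) and height (world z) of stone3 above 0.08 m) or ((x of stone4 in the frame of scoop between -0.047 and 0.05 m and y of stone4 in the frame of scoop between -0.038 and 0.038 m and z of stone4 in the frame of scoop between 0 and 0.045 m) and height (world z) of stone4 above 0.08 m) or ((x of stone5 in the frame of scoop between -0.047 and 0.05 m and y of stone5 in the frame of scoop between -0.038 and 0.038 m and z of stone5 in the frame of scoop between 0 and 0.045 m) and height (world z) of stone5 above 0.08 m))), for 0.2 s.
2. all six stones lie in the bowl (horizontal distance between each of stone0, stone1, stone2, stone3, stone4, stone5 and bowl below 0.068 m and z of stone0 in the frame of bowl between 0 and 0.045 m and z of stone1 in the frame of bowl between 0 and 0.045 m and z of stone2 in the frame of bowl between 0 and 0.045 m and z of stone3 in the frame of bowl between 0 and 0.045 m and z of stone4 in the frame of bowl between 0 and 0.045 m and z of stone5 in the frame of bowl between 0 and 0.045 m), for 0.2 s.
At the end, for the whole second after the job is handed in: All six stones at rest in the bowl, within 68 mm of its axis and below the rim; the scoop seated in its cradle: origin within 9 mm in x and y, 4 to 12 mm above the cradle's, lip to the cradle's +x within 0.15 rad, level within 0.08 rad (all of step 2 and x of scoop in the frame of cradle between -0.009 and 0.009 m and y of scoop in the frame of cradle between -0.009 and 0.009 m and z of scoop in the frame of cradle between 0.004 and 0.012 m and x of scoop_grip in the frame of cradle below -0.05 m and angle between the x axis of scoop and the x axis of cradle, either way round below 0.15 rad and angle between scoop's own z axis and vertical below 0.08 rad and linear speed of scoop below 0.03 m/s and linear speed of each of stone0, stone1, stone2, stone3, stone4, stone5 below 0.05 m/s); the robot touches nothing.
It fails at once if the gripper touches a stone (contact force between the fingers and stone0 above 0.3 N or contact force between the fingers and stone1 above 0.3 N or contact force between the fingers and stone2 above 0.3 N or contact force between the fingers and stone3 above 0.3 N or contact force between the fingers and stone4 above 0.3 N or contact force between the fingers and stone5 above 0.3 N).
It fails at once if a bystander is moved by more than 25 mm or tipped over (distance of any of bottle, cone, jar, spool, pliers, brush from where it was at the start of the episode above 0.025 m or angle between any of bottle, cone, jar, spool, pliers, brush's own z axis and vertical above 0.6 rad).
It also fails if it takes over 64 s, if anything falls off the work surface, if the arm or the gripper's body presses on something with over 40 N, if the wrist force passes 120 N, or if a joint passes its speed limit or range.

## Working session

There is one attempt and no reset: what is moved stays moved. The work goes in short steps, Python scripts to look and compute and a tool call to move; the robot and the scene stay as the last step left them, time stands still between calls to the robot, and variables do not carry over. Pictures are saved under pics/ and viewed, at most 10 in all, crops included, and the job is handed in when it is done.

Besides the shell and the picture viewer there is one more tool, called after "Emit:" as a command line: name --argument value ..., lists and objects as JSON in quotes. carry_out: Moves the arm, as the interface text tells. Its arguments: {"type":"object","properties":{"rows":{"type":"string"},"claw":{"type":"number"},"force":{"type":"number"}},"required":["rows"]}

```bash
ls; mkdir -p pics; python3 - <<'E'
from station import *
import cv2
o=get_obs(); print({k:o[k] for k in ('t','eef_pos','tool_rot','gripper_width')})
for n in ('top','side'):
    r=read_camera(n); cv2.imwrite(f'pics/{n}0.png',r['img']); print(n,r['fov_y'],r['cx'],r['cy'],r['distortion'],r['world_to_cam'])
E
```

```text
pics
{'t': 0.0, 'eef_pos': array([ 0.21262126, -0.63999431,  0.2302749 ]), 'tool_rot': array([-9.39376098e-04,  9.87161975e-01,  1.59719442e-01, -2.27801860e-04]), 'gripper_width': 1.0008104151247563}
top 53.36482414406764 325.39831047338555 200.22072339781712 [-0.03464803  0.          0.          0.          0.        ] [[-0.01615603 -0.99976856 -0.01420582 -0.00201619]
 [ 0.9913193  -0.01787032  0.13025629 -0.54908401]
 [-0.13048    -0.01197808  0.99137858 -1.10367851]
 [ 0.          0.          0.          1.        ]]
side 55.373010022403285 321.87751764503804 192.4552592051822 [-0.01898706  0.          0.          0.          0.        ] [[-0.94539974 -0.32545593  0.01725582  0.49875193]
 [ 0.24633558 -0.678894    0.69168035 -0.19088651]
 [-0.2133966   0.65816515  0.72199759 -1.07392556]
 [ 0.          0.          0.          1.        ]]
```

View pics/top0.png

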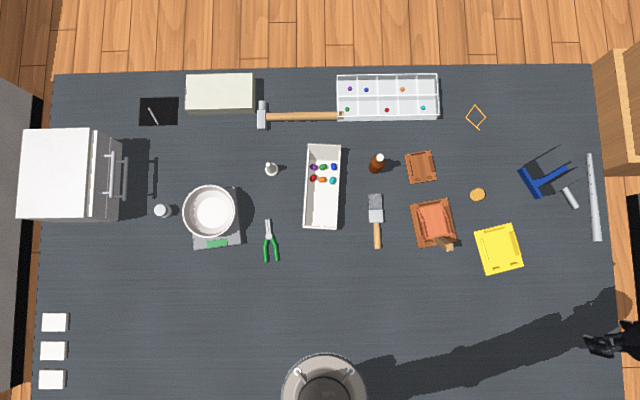

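View pics/side0.png

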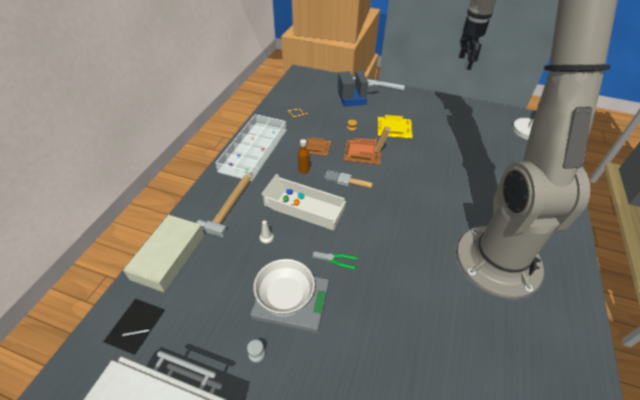

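The top view shows three cradle-like things: brown and large at (433,223), holding the scoop; brown and small at (421,167); yellow at (499,248). I choose the large brown one. There are two tray-like things: the open white tray with six stones at (322,187), which is the one meant, and a divided bead box at (388,97). The bowl on the scale is at (209,211). I'll check the cradle in a crop while measuring.

```bash
cat > h.py <<'E'
from station import *
import numpy as np, cv2
def cal(n):
    r=read_camera(n); f=200/np.tan(np.radians(r['fov_y'])/2)
    r['K']=np.array([[f,0,r['cx']],[0,f,r['cy']],[0,0,1]]); r['D']=np.array(r['distortion'],float)
    W=np.array(r['world_to_cam']); r['P']=np.diag([1,-1,-1])@W[:3]; r['c']=-W[:3,:3].T@W[:3,3]; return r
def und(r,p): return cv2.undistortPoints(np.array(p,float).reshape(-1,1,2),r['K'],r['D'])[:,0]
def ray(r,p):
    u=und(r,p); return np.c_[u,np.ones(len(u))]@r['P'][:,:3]
def at(r,p,z):
    d=ray(r,p); return r['c']+d*((z-r['c'][2])/d[:,2])[:,None]
def tri(a,pa,b,pb):
    X=cv2.triangulatePoints(a['P'],b['P'],und(a,pa).T,und(b,pb).T); return (X[:3]/X[3]).T
def proj(r,X): 
    R=r['P'][:,:3]; return cv2.projectPoints(np.array(X,float),cv2.Rodrigues(R)[0],r['P'][:,3],r['K'],r['D'])[0][:,0]
E
python3 - <<'E'
from h import *
np.set_printoptions(precision=4,suppress=True)
t=cal('top'); s=cal('side')
for n in ['scoop','scoop_grip','cradle','tray','bowl','scale']+[f'stone{i}' for i in range(6)]:
    a=place_of('top',n); b=place_of('side',n)
    print(n,[(x['centre'],round(x['confidence'],2)) for x in a][:4],[(x['centre'],round(x['confidence'],2)) for x in b][:4])
    for x in a[:2]:
        for y in b[:2]:
            X=tri(t,x['centre'],s,y['centre'])[0]; print('   ',X, np.linalg.norm(proj(t,[X])[0]-x['centre']))
for n in ['scoop','cradle','tray']:
    for o in outline_of('top',n)[:3]:
        m=o['pixels'].astype(np.uint8); c=max(cv2.findContours(m,0,2)[0],key=cv2.contourArea)
        print(n,round(o['confidence'],2),o['centre'],m.sum(),'box',at(t,cv2.boxPoints(cv2.minAreaRect(c)),0.03)[:,:2].tolist())
cv2.imwrite('pics/crop0.png',cv2.resize(t['img'][130:290,290:540],None,fx=3,fy=3,interpolation=2))
E
```

```text
scoop [([430.1, 215.5], 0.58), ([320.8, 182.1], 0.24)] [([363.5, 152.2], 0.84)]
    [ 0.4901 -0.3178  0.0044] 4.272878209484527
    [ 0.4905 -0.0056  0.2827] 29.76671125837858
scoop_grip [([448.4, 247.8], 0.71)] [([385.8, 134.4], 0.88)]
    [ 0.4093 -0.3406  0.087 ] 0.7935600136637025
cradle [([419.8, 164.6], 0.95), ([501.1, 247.5], 0.81), ([433.6, 219.6], 0.59)] [([316.4, 148.3], 0.89), ([395.0, 129.8], 0.79), ([359.8, 152.0], 0.56), ([294.0, 204.8], 0.24)]
    [ 0.6549 -0.2976 -0.0108] 1.123621546988628
    [ 0.4902 -0.2297  0.2362] 47.7368501744509
    [ 0.5704 -0.5589 -0.1721] 50.31046204929502
    [ 0.4028 -0.5311 -0.0248] 1.0062072082537064
tray [([318.6, 191.2], 0.98), ([271.7, 167.8], 0.48)] [([303.1, 207.9], 0.97)]
    [0.5831 0.0092 0.0068] 1.0776412899120373
    [0.5825 0.1212 0.147 ] 15.146940341652078
bowl [([210.3, 215.2], 0.6), ([430.6, 214.8], 0.23)] [([285.7, 291.7], 0.63), ([284.6, 199.0], 0.49), ([263.8, 238.1], 0.42), ([288.8, 299.5], 0.4)]
    [0.5122 0.3161 0.0489] 0.672098680605868
    [0.5077 0.2437 0.3087] 10.89595835845503
    [ 0.9499 -0.9305 -2.4501] 24.46
[... 3027 characters left out ...]
309, -0.38088507031056507], [0.4048097240803264, -0.26909442831839503]]
cradle 0.67 [422.1, 169.6] 817 box [[0.6809180501368381, -0.24329340015132786], [0.69481619112488, -0.3223600113054224], [0.6049958687469745, -0.33431770714102443], [0.5914154292670382, -0.2560508585117523]]
cradle 0.58 [501.0, 247.7] 1794 box [[0.4504151796811843, -0.4292398302508097], [0.47861903073940326, -0.5433876567425228], [0.3530965838093377, -0.5685414508060412], [0.32585918035579753, -0.4557238004050385]]
tray 0.75 [321.6, 188.5] 2686 box [[0.47091509293755185, 0.05687386741678175], [0.7206283111485531, 0.038370653486213], [0.7118974552758068, -0.06117795206777544], [0.46293055945572664, -0.039911828036527416]]
```

View pics/crop0.png

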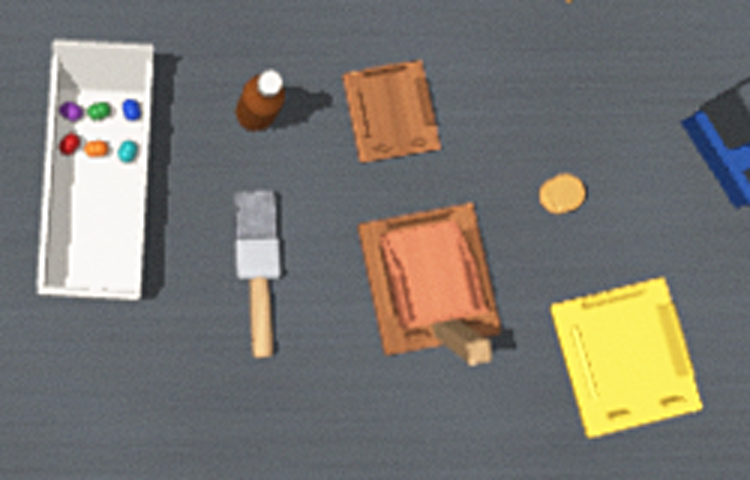

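Emit:
carry_out --rows "28 43 3 -1.1;28 43 3 -1.1;28 43 3 -1.1;28 43 3 -1.1;28 43 3 -1.1;28 43 3 -1.1;28 42 2 -0.8;0 0 0 0" --claw 85

```text
t: 2.55
eef_pos: [0.4119, -0.3366, 0.2518]
tool_rot: [-0.0, 0.995, 0.1, 0.001]
contact_force: [-1.1, -0.6, 0.1]
gripper_width: 0.996
grasp_force: 0.0
```

```bash
python3 - <<'E'
from h import *
np.set_printoptions(precision=4,suppress=True)
o=get_obs(); print(o['t'],o['eef_pos'],o['tool_rot'])
w=cal('wrist'); cv2.imwrite('pics/w1.png',w['img']); print(w['c'],w['P'])
t=cal('top'); s=cal('side')
for n in ['scoop','scoop_grip','cradle']:
  for k in ('wrist','top','side'): print(n,k,[(x['centre'],round(x['confidence'],2)) for x in place_of(k,n)][:4])
E
```

```text
2.55 [ 0.4119 -0.3366  0.2518] [-0.0003  0.995   0.0996  0.001 ]
[ 0.4793 -0.3232  0.3947] [[ 0.1977 -0.9803  0.0002 -0.4116]
 [-0.9448 -0.1905  0.2665  0.2861]
 [-0.2612 -0.0529 -0.9638  0.4885]]
scoop wrist [([318.1, 111.8], 0.91)]
scoop top [([429.6, 217.6], 0.6)]
scoop side [([364.0, 152.0], 0.82)]
scoop_grip wrist [([314.6, 182.6], 0.8)]
scoop_grip top [([433.4, 218.2], 0.65), ([450.5, 243.7], 0.62), ([313.0, 165.3], 0.58)]
scoop_grip side [([387.2, 132.5], 0.72)]
cradle wrist [([433.2, 196.2], 0.77)]
cradle top [([417.8, 168.9], 0.7), ([432.5, 218.1], 0.63), ([327.1, 167.0], 0.37)]
cradle side [([394.5, 128.8], 0.9), ([321.6, 149.2], 0.77), ([361.7, 154.5], 0.72)]
```

View pics/w1.png

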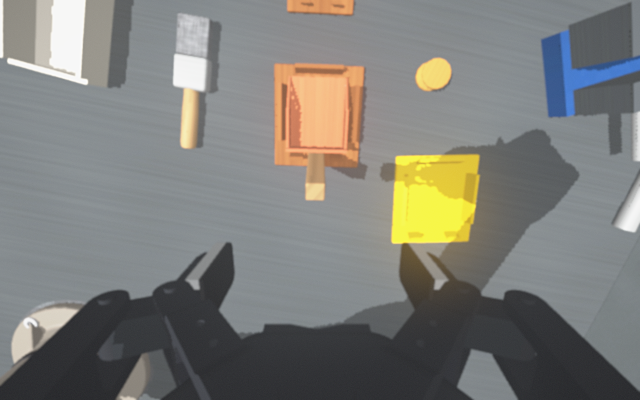

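The wrist view shows the cradle square at pixels (275–364, 65–166), with the scoop in it and the handle end at (315,190). The yellow cradle is at right, and the small brown one at the top.

```bash
cat >> h.py <<'E'
def multi(obs):
    A=[];b=[]
    for r,p in obs:
        d=ray(r,p)[0]; d/=np.linalg.norm(d); M=np.eye(3)-np.outer(d,d); A.append(M); b.append(M@r['c'])
    X=np.linalg.lstsq(np.vstack(A),np.hstack(b),rcond=None)[0]
    return X,[np.round(proj(r,[X])[0]-p,1).tolist() for r,p in obs]
E
python3 - <<'E'
from h import *
np.set_printoptions(precision=4,suppress=True)
w,t,s=cal('wrist'),cal('top'),cal('side')
print('grip',multi([(w,[314.6,182.6]),(t,[449,246]),(s,[386.5,133.5])]))
print('grip ws',multi([(w,[314.6,182.6]),(s,[386.5,133.5])]))
print('scoop',multi([(w,[318.1,111.8]),(t,[430,216.5]),(s,[363.8,152.1])]))
print('cradle ts',multi([(t,[433,219]),(s,[361,153])]))
c=at(w,[[275,65],[364,67],[359,166],[275,165]],0.008); print('corners',c,c.mean(0))
print(np.degrees(np.arctan2(*(c[0]-c[3])[[1,0]])),np.degrees(np.arctan2(*(c[1]-c[2])[[1,0]])),np.degrees(np.arctan2(*(c[0]-c[1])[[1,0]])),np.linalg.norm(c-np.roll(c,1,0),axis=1))
print('handle top',at(w,[[315,190]],0.119), 'grip@.095',at(w,[[314.6,182.6]],0.095), 'scoop@.008',at(w,[[318.1,111.8]],.008))
b=at(w,[[285,152],[352,152]],.044);print('back',b)
# precise outline of the scoop
o=outline_of('wrist','scoop')[0]; m=o['pixels'].astype(np.uint8); ys,xs=np.where(m); print(xs.min(),xs.max(),ys.min(),ys.max(),o['confidence'])
for y in range(ys.min(),ys.max(),8): print(y,xs[ys==y].min(),xs[ys==y].max(),end=' | ')
E
```

```text
grip (array([ 0.4108, -0.3399,  0.092 ]), [[1.0, 0.4], [-0.5, 0.4], [-0.4, -0.2]])
grip ws (array([ 0.4103, -0.339 ,  0.092 ]), [[0.1, 0.8], [-0.3, 0.0]])
scoop (array([ 0.4886, -0.3244, -0.0025]), [[-2.8, -1.3], [2.4, 3.9], [-3.0, -0.1]])
cradle ts (array([ 0.4908, -0.3288, -0.0109]), [[0.2, 0.8], [-0.7, -0.1]])
corners [[ 0.5329 -0.264   0.008 ]
 [ 0.552  -0.3751  0.008 ]
 [ 0.4277 -0.3977  0.008 ]
 [ 0.407  -0.2834  0.008 ]] [ 0.4799 -0.33    0.008 ]
8.735881639502134 10.295023329635157 99.74523363735955 [0.1273 0.1127 0.1263 0.1162]
handle top [[ 0.4095 -0.3396  0.119 ]] grip@.095 [[ 0.4118 -0.3387  0.095 ]] scoop@.008 [[ 0.4874 -0.3284  0.008 ]]
back [[ 0.4318 -0.2972  0.044 ]
 [ 0.4476 -0.3787  0.044 ]]
281 346 72 196 0.83
72 287 342 | 80 284 344 | 88 284 344 | 96 282 345 | 104 282 345 | 112 283 345 | 120 283 345 | 128 283 343 | 136 283 343 | 144 281 343 | 152 305 321 | 160 304 321 | 168 303 322 | 176 301 322 | 184 301 321 | 192 301 320 |
```

Emit:
carry_out --rows "-1 -3 -40 -1.5;0 0 -45 0;0 0 -45 0;0 0 -36 0;0 0 -10 0;0 0 0 0"

```text
t: 4.1
eef_pos: [0.408, -0.3437, 0.0755]
tool_rot: [-0.0, 0.997, 0.083, -0.0]
contact_force: [0.1, -0.2, 0.7]
gripper_width: 0.996
grasp_force: 0.0
```

Emit:
carry_out --rows "0 0 0 0;0 0 0 0;0 0 0 0;0 0 0 0;0 0 0 0;0 0 0 0" --claw 0 --force 110

```text
t: 4.85
eef_pos: [0.4081, -0.3426, 0.0758]
tool_rot: [-0.001, 0.997, 0.083, -0.0]
contact_force: [-2.3, 3.1, 6.3]
gripper_width: 0.222
grasp_force: 105.8
```

Emit:
carry_out --rows "0 0 10 0;0 0 30 0;0 0 40 0;0 0 40 0;0 0 0 0"

```text
t: 5.48
eef_pos: [0.4096, -0.3452, 0.199]
tool_rot: [0.002, 0.997, 0.082, 0.003]
contact_force: [0.3, -0.4, -1.1]
gripper_width: 0.218
grasp_force: 106.1
```

```bash
python3 - <<'E'
from h import *
np.set_printoptions(precision=4,suppress=True)
o=get_obs(); print(o['t'],o['eef_pos'],o['tool_rot'],o['contact_force'],o['torque'],o['gripper_width'])
w,s,t=cal('wrist'),cal('side'),cal('top')
cv2.imwrite('pics/w2.png',np.hstack([w['img'][::1,160:500],s['img'][50:250,240:460].repeat(2,0).repeat(2,1)]))
# tray from top + wrist
for k,r in (('top',t),('side',s)):
    q=outline_of(k,'tray')[0]; m=q['pixels'].astype(np.uint8); c=max(cv2.findContours(m,0,2)[0],key=cv2.contourArea)
    p=cv2.approxPolyDP(cv2.convexHull(c),3,True)[:,0]; print(k,[(a.tolist(),at(r,[a],0.045)[0].round(3).tolist()) for a in p])
cv2.imwrite('pics/tray.png',cv2.resize(t['img'][135:240,290:350],None,fx=5,fy=5,interpolation=2))
E
```

```text
5.475 [ 0.4096 -0.3452  0.199 ] [0.0024 0.9966 0.0823 0.0027] [ 0.285  -0.4409 -1.0584] [0.0085 0.0907 0.0032] 0.21789278038675425
top [([235, 187], [0.591, 0.247, 0.045]), ([242, 242], [0.433, 0.225, 0.045]), ([195, 250], [0.413, 0.358, 0.045]), ([183, 216], [0.51, 0.395, 0.045]), ([188, 194], [0.573, 0.383, 0.045]), ([203, 186], [0.595, 0.34, 0.045])]
side [([261, 193], [0.718, 0.028, 0.045]), ([277, 175], [0.704, -0.063, 0.045]), ([340, 196], [0.484, -0.044, 0.045]), ([344, 206], [0.461, -0.008, 0.045]), ([337, 223], [0.461, 0.062, 0.045]), ([329, 229], [0.476, 0.09, 0.045]), ([270, 209], [0.664, 0.078, 0.045]), ([263, 204], [0.692, 0.067, 0.045])]
```

View pics/w2.png

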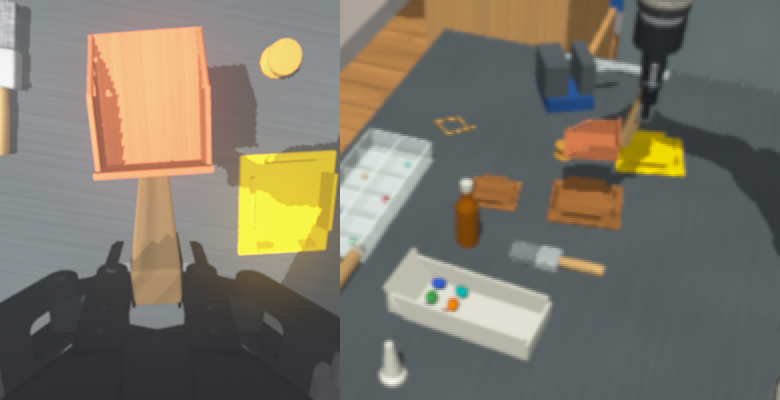

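View pics/tray.png

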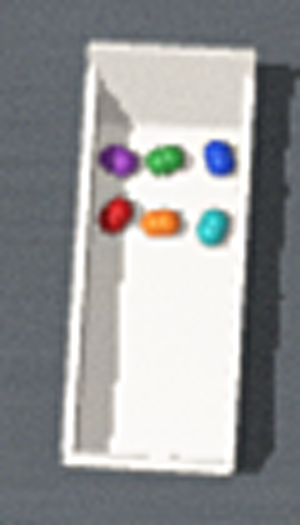

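The scoop is held level, with the pan at wrist pixels (250–372, 30–178), turned a few degrees relative to the gripper. The tray crop shows three stones in the far row and three in the near row, with the near half empty.

```bash
python3 - <<'E'
from h import *
np.set_printoptions(precision=4,suppress=True)
t=cal('top'); w=cal('wrist')
px=lambda *a:[[290+(x+.5)/5-.5,135+(y+.5)/5-.5] for x,y in a]
far=at(t,px((88,42),(256,50)),.058); near=at(t,px((63,465),(232,473)),.04)
ang=lambda v:np.degrees(np.arctan2(v[1],v[0]))
print(far,near,np.linalg.norm(far[0]-far[1]),np.linalg.norm(near[0]-near[1]),ang(far[0]-near[0]),ang(far[1]-near[1]),np.linalg.norm(far[0]-near[0]))
u=(far-near).sum(0)[:2]; u/=np.linalg.norm(u)
# near outer face x=-112, far outer top ~ +128
print('origin est near',near.mean(0)[:2]+.112*u,'far',far.mean(0)[:2]-.127*u, ang(u))
st=at(t,px((118,160),(165,160),(220,158),(115,215),(160,222),(213,227)),.014)
o=near.mean(0)[:2]+.112*u; n=np.array([-u[1],u[0]])
print('stones tray xy',[( (p[:2]-o)@u*1000, (p[:2]-o)@n*1000) for p in st])
lip=at(w,[[248,38],[362,28]],.133); back=at(w,[[253,174],[373,166]],.167); print('lip',lip,'back',back,ang(lip[0]-lip[1])-90,ang(back[0]-back[1])-90,np.linalg.norm(lip[0]-lip[1]),np.linalg.norm(back[0]-back[1]),ang(lip.mean(0)-back.mean(0)),np.linalg.norm(lip.mean(0)-back.mean(0)))
E
```

```text
[[ 0.7124  0.0378  0.058 ]
 [ 0.7057 -0.0583  0.058 ]] [[ 0.4715  0.0555  0.04  ]
 [ 0.4653 -0.0401  0.04  ]] 0.0963554892074474 0.09574500994925193 -4.194161875544946 -4.339968657557214 0.24223567428841045
origin est near [ 0.5801 -0.0006] far [ 0.5824 -0.0008] -4.26699483259943
stones tray xy [(np.float64(70.60430855915837), np.float64(29.24108160993471)), (np.float64(72.13387228385635), np.float64(1.5097871741132893)), (np.float64(75.13048704143323), np.float64(-30.849483236411185)), (np.float64(37.54117443694446), np.float64(28.943519491051326)), (np.float64(34.835085748712515), np.float64(2.2428546710770547)), (np.float64(33.589275855232614), np.float64(-29.03959693348807))]
lip [[ 0.519  -0.2794  0.133 ]
 [ 0.5369 -0.3516  0.133 ]] back [[ 0.4374 -0.2989  0.167 ]
 [ 0.4543 -0.3704  0.167 ]] 13.91106747982245 13.313012799046632 0.07442100785172893 0.07349324626335549 13.112552330842867 0.09091005413820236
```

Emit:
carry_out --rows "8 44 0 -2.2;8 44 0 -2.2;9 44 0 -2.2;9 44 0 -2.2;9 44 0 -2.2;9 44 0 -2.2;9 44 0 -2.2;8 43 0 -2.2;0 0 0 0;0 0 0 0"

```text
t: 7.08
eef_pos: [0.4764, 0.0069, 0.1947]
tool_rot: [0.0, 0.997, -0.071, -0.001]
contact_force: [0.1, -0.9, -1.7]
gripper_width: 0.222
grasp_force: 107.1
```

```bash
python3 - <<'E'
from h import *
np.set_printoptions(precision=4,suppress=True)
P=[]
for i in range(3): w=cal('wrist'); P.append(get_obs()['eef_pos'])
print(np.array(P).mean(0),get_obs()['tool_rot'],get_obs()['t'])
cv2.imwrite('pics/w3.png',w['img'])
o=np.array([.581,-.0007]);a=np.radians(-4.3);u=np.array([np.cos(a),np.sin(a)]);n=np.array([-u[1],u[0]])
c=[np.r_[o+x*u+y*n,z] for x,y,z in [(-107,43,34),(-107,-43,34),(92,43,5),(92,-43,5),(123,-48,58),(123,48,58)] for x,y,z in [(x/1e3,y/1e3,z/1e3)]]
print('tray pts predicted px',proj(w,c))
E
```

```text
[0.4765 0.0061 0.1949] [ 0.0003  0.9974 -0.0719 -0.0003] 7.225
tray pts predicted px [[276.8868 189.3744]
 [354.1559 184.1512]
 [260.4391  -4.2572]
 [343.7524 -10.8923]
 [354.2387 -83.1772]
 [237.8816 -73.3962]]
```

View pics/w3.png

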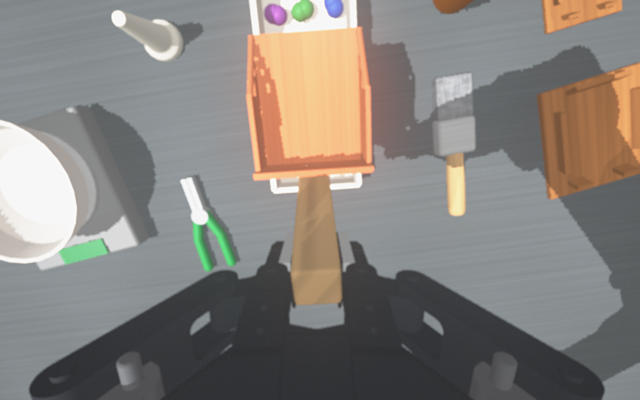

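The scoop is above the tray and lined up with it: near wall at (272–361, ~187), back wall at (254–373, ~171).

```bash
python3 - <<'E'
from h import *
np.set_printoptions(precision=1,suppress=True)
w=cal('wrist'); z=.1949+.019-.0873
o=np.array([.581,-.0007]);a=np.radians(-4.3);u=np.array([np.cos(a),np.sin(a)]);n=np.array([-u[1],u[0]])
T=lambda X:np.c_[(X[:,:2]-o)@u,(X[:,:2]-o)@n]*1e3
print('lip',T(at(w,[[249,37],[362,29]],z+.003)),'back',T(at(w,[[254,174],[373,168]],z+.036)),'near wall outer bottom/top',T(at(w,[[273,191],[361,186]],.034)))
print('grip',T(np.array([[.4765,.0061]])))
E
```

```text
lip [[ 20.9  35.2]
 [ 20.4 -40.1]] back [[-65.8  35.8]
 [-67.2 -39.4]] near wall outer bottom/top [[-108.4   47.6]
 [-109.5  -50.5]]
grip [[-104.7   -1.1]]
```

Emit:
carry_out --rows "-6 2 -30 0;0 0 -35 0;0 0 -30 0;0 0 -20 0;0 0 -4 0;0 0 0 0"

```text
t: 8.02
eef_pos: [0.4712, 0.0091, 0.0767]
tool_rot: [0.0, 0.997, -0.071, 0.0]
contact_force: [-0.4, -0.2, -1.0]
gripper_width: 0.221
grasp_force: 107.0
```

Emit:
carry_out --rows "0 0 -2 0;0 0 -1 0;0 0 0 0"

```text
t: 8.4
eef_pos: [0.471, 0.0094, 0.0736]
tool_rot: [-0.0, 0.997, -0.071, 0.0]
contact_force: [0.4, -0.2, -0.7]
gripper_width: 0.22
grasp_force: 107.0
```

Emit:
carry_out --rows "0 0 -1 0;0 0 0 0"

```text
t: 8.65
eef_pos: [0.471, 0.0094, 0.0728]
tool_rot: [0.0, 0.997, -0.071, 0.0]
contact_force: [-2.2, 0.0, 6.1]
gripper_width: 0.219
grasp_force: 108.2
```

Emit:
carry_out --rows "0 0 -1 0;0 0 0 0"

```text
t: 8.9
eef_pos: [0.471, 0.0094, 0.0727]
tool_rot: [0.0, 0.997, -0.071, 0.0]
contact_force: [-7.8, 0.2, 18.4]
gripper_width: 0.22
grasp_force: 109.8
```

Emit:
carry_out --rows "0 0 1 0;10 -0.75 0 0;10 -0.75 0 0;10 -0.75 0 0;10 -0.75 0 0;10 -0.75 0 0;10 -0.75 0 0;6 -0.5 0 0;0 0 0 0"

```text
t: 10.02
eef_pos: [0.5362, 0.0048, 0.0729]
tool_rot: [0.0, 0.998, -0.071, -0.001]
contact_force: [-6.0, 1.2, 10.5]
gripper_width: 0.221
grasp_force: 108.8
```

```bash
python3 - <<'E'
from h import *
np.set_printoptions(precision=4,suppress=True)
w=cal('wrist');t=cal('top')
cv2.imwrite('pics/w4.png',np.hstack([w['img'][:,200:440],cv2.resize(t['img'][130:210,290:346],None,fx=5,fy=5,interpolation=2)]))
E
```

```text
(no output)
```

View pics/w4.png

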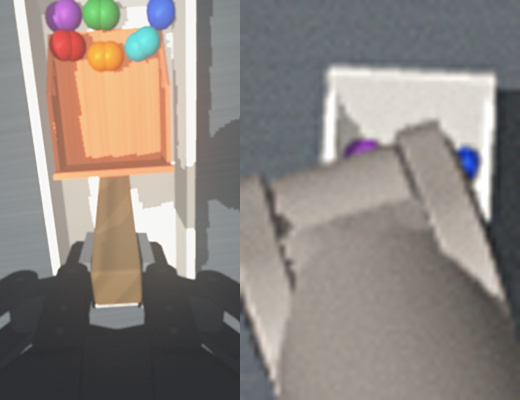

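Three stones are already on the pan and the other three are pushed ahead toward the far slope; I keep pushing until the lip meets the slope.

Emit:
carry_out --rows "6 -0.45 0 0;6 -0.45 0 0;3 -0.2 0 0;0 0 0 0"

```text
t: 10.62
eef_pos: [0.5486, 0.0038, 0.0729]
tool_rot: [0.001, 0.997, -0.071, -0.003]
contact_force: [-15.7, 0.9, 19.2]
gripper_width: 0.215
grasp_force: 110.2
```

Emit:
carry_out --rows "2 -0.15 0 0;0 0 0 0"

```text
t: 10.88
eef_pos: [0.5486, 0.0038, 0.0729]
tool_rot: [0.001, 0.997, -0.071, -0.005]
contact_force: [-21.8, 0.8, 26.2]
gripper_width: 0.219
grasp_force: 111.2
```

```bash
python3 - <<'E'
from h import *
w=cal('wrist')
cv2.imwrite('pics/w5.png',cv2.resize(w['img'][:200,200:440],None,fx=2,fy=2))
E
```

```text
(no output)
```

View pics/w5.png

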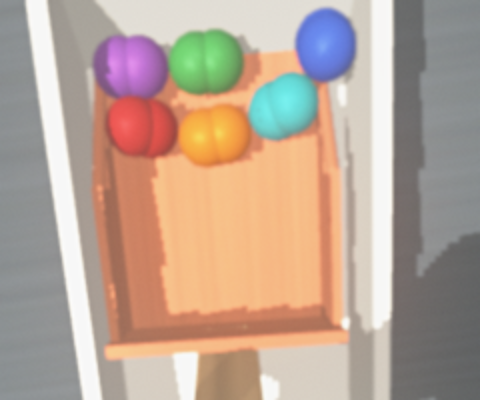

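Purple, green, red, orange and turquoise are on the pan. Blue is at the right-hand lip corner (crop 325,45) and seems to be blocking the push. I'll ease off, shift right and push again.

Emit:
carry_out --rows "-6 0.4 1 0;0 -3 0 0;4 -0.3 0 0;4 -0.3 0 0;4 -0.3 0 0;0 0 0 0"

```text
t: 11.68
eef_pos: [0.5485, 0.0001, 0.0731]
tool_rot: [0.002, 0.997, -0.071, -0.011]
contact_force: [-41.9, 2.9, 44.7]
gripper_width: 0.216
grasp_force: 114.5
```

```bash
python3 - <<'E'
from h import *
w=cal('wrist')
cv2.imwrite('pics/w6.png',cv2.resize(w['img'][:200,200:440],None,fx=2,fy=2))
E
```

```text
(no output)
```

View pics/w6.png

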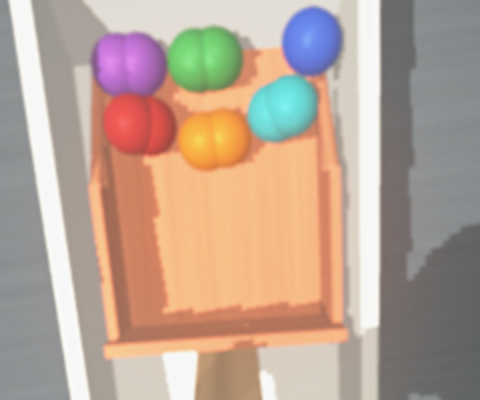

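All six stones lie at the lip and on the pan; x has stopped at 0.5485, so the lip is on the slope. Next I ease off, lift along the slope so the wall keeps the stones in, then loosen the grip and press down so the lip pitches up.

Emit:
carry_out --rows "-9 0.7 0 0;1.2 0 4 0;2.4 -0.2 4 0;2.4 -0.2 4 0;2.4 -0.2 4 0;2.4 -0.2 4 0;0 0 0 0"

```text
t: 12.6
eef_pos: [0.5602, -0.0007, 0.0925]
tool_rot: [0.0, 0.997, -0.071, -0.002]
contact_force: [-6.7, 0.2, -2.0]
gripper_width: 0.219
grasp_force: 107.2
```

```bash
cat >> h.py <<'E'
HUE={'red':None,'orange':(10,22),'green':(50,75),'turq':(82,95),'blue':(105,122),'purple':(128,150)}
def stones(r,box=None):
    h=cv2.cvtColor(r['img'],cv2.COLOR_BGR2HSV); out={}
    for k,v in HUE.items():
        m=(h[...,1]>110)&(h[...,2]>50)
        H=h[...,0]
        m&=((H>172)|(H<3))&(h[...,1]>190) if k=='red' else (H>=v[0])&(H<=v[1])
        if k=='orange': m&=(h[...,1]>190)
        if box: z=np.zeros_like(m); z[box[1]:box[3],box[0]:box[2]]=1; m&=z
        n,l,s,c=cv2.connectedComponentsWithStats(m.astype(np.uint8))
        if n>1:
            i=1+s[1:,4].argmax(); out[k]=(c[i].round(1).tolist(),int(s[i,4]))
    return out
def copper(r):
    "top rows of copper at columns in wrist image"
    h=cv2.cvtColor(r['img'],cv2.COLOR_BGR2HSV); m=(h[...,0]>=3)&(h[...,0]<=14)&(h[...,1]>80)&(h[...,2]>110)
    return {c:np.where(m[:,c])[0][[0,-1]].tolist() for c in range(245,385,15) if m[:,c].any()}
E
python3 - <<'E'
from h import *
w=cal('wrist'); print(stones(w,(200,0,440,200))); print(copper(w)); cv2.imwrite('pics/n1.png',w['img'])
print('level ref',copper({'img':cv2.imread('pics/w3.png')})); r={'img':cv2.imread('pics/w3.png')}; print(stones(r,(200,0,440,200)))
o=get_obs();print(o['contact_force'],o['torque'])
E
```

```text
{'green': ([296.2, 34.8], 230), 'turq': ([340.8, 62.5], 604), 'blue': ([339.8, 33.1], 779), 'purple': ([262.8, 37.1], 391)}
{260: [79, 181], 275: [82, 179], 290: [50, 173], 305: [53, 191], 320: [46, 197], 335: [81, 175], 350: [77, 174], 365: [60, 173]}
level ref {260: [34, 179], 275: [82, 173], 290: [156, 177], 305: [156, 199], 320: [154, 198], 335: [148, 169], 350: [153, 168], 365: [50, 173]}
{'blue': ([332.7, 4.6], 114)}
[-7.00563993 -0.02905417 -1.93828826] [0.15148472 1.91825104 0.09679497]
```

Emit:
carry_out --rows "0.5 0 -3 0;0 0 -3 0;0 0 -3 0;0 0 -3 0;0 0 0 0" --force 60

```text
t: 13.28
eef_pos: [0.5532, 0.0023, 0.0808]
tool_rot: [0.001, 0.998, -0.068, -0.009]
contact_force: [-35.6, 5.4, 30.9]
gripper_width: 0.221
grasp_force: 109.3
```

```bash
python3 - <<'E'
from h import *
w=cal('wrist'); print(stones(w,(200,0,440,200))); print(copper(w)); cv2.imwrite('pics/n2.png',w['img'])
E
```

```text
{'orange': ([306.0, 84.0], 1), 'green': ([303.2, 15.6], 473), 'turq': ([346.7, 48.4], 739), 'blue': ([346.7, 15.6], 960), 'purple': ([263.7, 17.0], 524)}
{245: [83, 88], 260: [64, 173], 275: [68, 172], 290: [29, 169], 305: [37, 194], 320: [34, 184], 335: [34, 169], 350: [67, 169], 365: [25, 168]}
```

The lip has pitched up about 6°. Now I lift along the slope and see whether the stones roll back.

Emit:
carry_out --rows "1.5 -0.1 4 0;2 -0.1 4 0;2.4 -0.2 4 0;2.4 -0.2 4 0;2.4 -0.2 4 0;2.4 -0.2 4 0;0 0 0 0" --claw 0 --force 110

```text
t: 14.2
eef_pos: [0.5709, -0.0002, 0.1037]
tool_rot: [0.0, 0.998, -0.07, -0.005]
contact_force: [-12.5, 3.7, 2.2]
gripper_width: 0.216
grasp_force: 109.2
```

```bash
python3 - <<'E'
from h import *
w=cal('wrist'); print(stones(w,(200,0,440,200))); print(copper(w)); cv2.imwrite('pics/n3.png',w['img'])
E
```

```text
{'green': ([299.4, 57.2], 51), 'turq': ([344.8, 77.3], 543), 'blue': ([344.8, 50.0], 672), 'purple': ([264.2, 58.3], 66)}
{260: [64, 188], 275: [95, 182], 290: [67, 186], 305: [69, 200], 320: [67, 210], 335: [65, 184], 350: [92, 183], 365: [55, 184]}
```

Sliding up against the slope pitched the lip down again. I'll press down further to pitch it up more, then lift clear without pushing forward.

Emit:
carry_out --rows "0 0 -4 0;0 0 -4 0;0 0 -4 0;0 0 -4 0;0 0 -4 0;0 0 0 0"

```text
t: 15.0
eef_pos: [0.5635, -0.0016, 0.0847]
tool_rot: [0.003, 0.998, -0.07, -0.012]
contact_force: [-44.5, 0.7, 38.4]
gripper_width: 0.217
grasp_force: 125.1
```

```bash
python3 - <<'E'
from h import *
w=cal('wrist'); print(stones(w,(200,0,440,200))); print(copper(w)); cv2.imwrite('pics/n4.png',w['img'])
E
```

```text
{'green': ([301.6, 34.4], 259), 'turq': ([345.4, 64.2], 690), 'blue': ([347.1, 32.3], 882), 'purple': ([266.3, 38.6], 452)}
{260: [57, 187], 275: [86, 186], 290: [43, 181], 305: [55, 198], 320: [51, 199], 335: [48, 183], 350: [81, 183], 365: [41, 182]}
```

Emit:
carry_out --rows "0 0 0 0;0 0 -3 0;0 0 -3 0;0 0 0 0" --claw 0 --force 45

```text
t: 15.55
eef_pos: [0.5617, -0.001, 0.0775]
tool_rot: [0.002, 0.997, -0.07, -0.014]
contact_force: [-43.4, 1.8, 31.3]
gripper_width: 0.217
grasp_force: 114.9
```

```bash
python3 - <<'E'
from h import *
w=cal('wrist'); print(stones(w,(200,0,440,200))); print(copper(w)); cv2.imwrite('pics/n5.png',w['img'])
E
```

```text
{'green': ([305.6, 30.3], 402), 'turq': ([348.1, 62.0], 752), 'blue': ([350.4, 28.4], 966), 'purple': ([266.7, 34.2], 488)}
{260: [53, 182], 275: [84, 187], 290: [28, 184], 305: [51, 196], 320: [49, 193], 335: [43, 185], 350: [80, 184], 365: [43, 184]}
```

```bash
python3 - <<'E'
from h import *
from scipy.spatial.transform import Rotation as R
np.set_printoptions(precision=1,suppress=True)
w=cal('wrist'); o=get_obs(); p=o['eef_pos']; print(o['contact_force'],o['torque'],o['tool_rot'])
yaw=np.degrees(2*np.arctan2(o['tool_rot'][2],o['tool_rot'][1]))+3.9
pts=np.array([[45,0,2],[40,0,11],[-47,38,36],[-47,-38,36],[-47,0,36],[38,-25,11]])/1e3-np.array([-72.7,0,87.3])/1e3
for th in (-10,-5,0,5,10,15,20):
    X=p+[0,0,.019]+R.from_euler('ZY',[yaw,-th],degrees=True).apply(pts); print(th,proj(w,X)[:,1], proj(w,X)[:,0])
E
```

```text
[-44.1   1.3  31.6] [0.9 8.5 0.5] [ 0.   1.  -0.1 -0. ]
-10 [ 72.8  76.  205.2 197.4 201.3  76.4] [306.3 306.3 257.2 371.8 314.4 341.5]
-5 [ 57.7  61.9 199.1 191.2 195.2  62.3] [305.  305.  255.8 372.2 313.9 342.2]
0 [ 41.9  47.2 193.3 185.2 189.2  47.8] [303.6 303.7 254.2 372.8 313.3 343.1]
5 [ 25.3  32.  187.7 179.4 183.5  32.7] [302.  302.2 252.5 373.5 312.8 344.3]
10 [  7.9  16.1 182.3 173.9 178.1  16.9] [300.4 300.7 250.6 374.4 312.3 345.8]
15 [-10.7  -0.6 177.3 168.6 172.9   0.4] [298.5 298.9 248.6 375.4 311.8 347.7]
20 [-30.5 -18.1 172.7 163.7 168.1 -16.8] [296.5 297.1 246.4 376.6 311.3 350.1]
```

Pitch is about +5° now. I unload the forward push while rising, then lift straight up.

Emit:
carry_out --rows "-4 0.3 5 0;-3 0.2 6 0;-2 0.1 6 0;0 0 6 0;0 0 6 0;0 0 4 0;0 0 0 0"

```text
t: 16.52
eef_pos: [0.5667, -0.0012, 0.1128]
tool_rot: [0.0, 0.997, -0.071, 0.001]
contact_force: [0.6, -0.0, -2.7]
gripper_width: 0.221
grasp_force: 109.6
```

```bash
python3 - <<'E'
from h import *
w=cal('wrist'); print(stones(w,(200,0,440,200))); print(copper(w)); cv2.imwrite('pics/n6.png',w['img']); o=get_obs(); print(o['contact_force'],o['torque'])
E
```

```text
{'green': ([301.3, 44.4], 11), 'turq': ([350.2, 67.2], 755), 'blue': ([352.4, 34.6], 930), 'purple': ([264.0, 45.0], 100)}
{260: [54, 189], 275: [87, 183], 290: [53, 183], 305: [56, 202], 320: [55, 211], 335: [46, 185], 350: [85, 184], 365: [50, 186]}
[-0.30533112 -0.21002807 -1.78866625] [ 0.02471647  0.12702982 -0.01989047]
```

The wrist force of about −2.2 N matches the scoop plus six stones, hanging free. I lift gently, then use one quick forward start with a slow stop to roll the stones to the back.

Emit:
carry_out --rows "0 0 4 0;0 0 9 0;0 0 14 0;0 0 18 0;0 0 18 0;0 0 14 0;0 0 9 0;0 0 4 0;0 0 0 0"

```text
t: 17.7
eef_pos: [0.5661, -0.0009, 0.2022]
tool_rot: [0.0, 0.997, -0.071, -0.0]
contact_force: [0.2, 0.1, -2.8]
gripper_width: 0.223
grasp_force: 109.5
```

Emit:
carry_out --rows "27 -2 0 0;24 -2 0 0;21 -1 0 0;18 -1 0 0;15 -1 0 0;12 0 0 0;9 0 0 0;6 0 0 0;3 0 0 0;1 0 0 0"

```text
t: 18.95
eef_pos: [0.7022, -0.0078, 0.2023]
tool_rot: [0.0, 0.997, -0.071, -0.0]
contact_force: [-0.4, -0.5, -1.9]
gripper_width: 0.22
grasp_force: 109.3
```

```bash
python3 - <<'E'
from h import *
w=cal('wrist'); print(stones(w,(200,0,440,200))); print(copper(w)); cv2.imwrite('pics/n7.png',w['img']); o=get_obs(); print(o['contact_force'],o['torque'],o['eef_pos'])
t=cal('top');s=cal('side');print('top',stones(t,(290,130,350,240)))
for k in ('wrist','top','side'): print(k,[(x['centre'],round(x['confidence'],2)) for x in recognise(k,'stone0')])
E
```

```text
{'orange': ([308.0, 157.9], 523), 'green': ([320.5, 104.5], 673), 'turq': ([350.3, 120.6], 688), 'blue': ([350.5, 55.6], 838), 'purple': ([273.2, 47.6], 825)}
{260: [33, 188], 275: [66, 188], 290: [32, 187], 305: [32, 188], 320: [31, 188], 335: [32, 186], 350: [32, 186], 365: [31, 186]}
[ 0.91722233 -0.36100265 -3.06462052] [-0.01433873  0.12960518  0.00814786] [ 0.70222583 -0.00783976  0.20235627]
top {}
wrist [([351.9, 121.3], 0.95), ([276.4, 45.2], 0.89), ([276.9, 114.0], 0.82), ([309.3, 155.9], 0.76), ([352.2, 57.7], 0.65), ([322.2, 106.3], 0.65)]
top [([477.3, 193.4], 0.57), ([308.1, 207.0], 0.3)]
side [([250.8, 147.9], 0.46), ([244.7, 153.3], 0.4)]
```

All six stones are in the pan: turquoise (351,121), purple (275,46), red (277,114), orange (309,157), blue (351,57), green (321,105). The pan is pitched about +4°. Next, locate the bowl.

```bash
python3 - <<'E'
from h import *
t=cal('top');s=cal('side')
for k,r in (('top',t),('side',s)):
  for n in ('bowl','scale'):
    print(k,n,[(x['centre'],round(x['confidence'],2)) for x in recognise(k,n)[:3]],[(x['centre'],round(x['confidence'],2)) for x in place_of(k,n)[:3]])
h=cv2.cvtColor(t['img'],cv2.COLOR_BGR2HSV); m=((h[...,1]<40)&(h[...,2]>165)).astype(np.uint8); m[:170]=0;m[260:]=0;m[:,:176]=0;m[:,246:]=0
c=max(cv2.findContours(m,0,1)[0],key=cv2.contourArea); P=at(t,cv2.convexHull(c)[:,0].astype(float),.077)[:,:2]
for i in range(3):
    A=np.c_[2*P,np.ones(len(P))]; x=np.linalg.lstsq(A,(P**2).sum(1),rcond=None)[0]; R=np.sqrt(x[2]+x[:2]@x[:2]); d=abs(np.linalg.norm(P-x[:2],axis=1)-R); P=P[d<max(.004,np.median(d)*1.5)]
    print(x[:2],R,len(P),d.max())
print(cv2.boundingRect(c)); b=np.array(cv2.boundingRect(c)); print(at(t,[[b[0]+b[2]/2-.5,b[1]+b[3]/2-.5]],.077))
E
```

```text
top bowl [([212.0, 216.3], 0.79), ([269.0, 169.5], 0.19)] [([208.6, 211.2], 0.61)]
top scale [([211.4, 217.7], 0.67)] [([214.4, 214.2], 0.93)]
side bowl [([288.3, 291.9], 0.83)] [([284.7, 289.2], 0.85)]
side scale [([291.6, 294.9], 0.67), ([347.8, 125.7], 0.53)] [([286.5, 300.1], 0.77)]
[0.49847079 0.30644111] 0.09080866341168871 13 0.014961494428367889
[0.49882641 0.30633637] 0.09218732877077608 12 0.005012168673453249
[0.49893966 0.30731839] 0.09236875016898266 12 0.0030077562401564367
(182, 185, 58, 65)
[[0.50251874 0.30638734 0.077     ]]
```

```bash
python3 - <<'E'
from h import *
np.set_printoptions(precision=4,suppress=True)
t=cal('top');s=cal('side')
g=cv2.GaussianBlur(cv2.cvtColor(t['img'],6),(3,3),0)
from scipy.optimize import minimize
a=np.linspace(0,2*np.pi,120,endpoint=False)
def sc(p,R=.074,z=.077):
    f=lambda r:cv2.remap(g,proj(t,np.c_[p[0]+r*np.cos(a),p[1]+r*np.sin(a),0*a+z]).astype(np.float32)[None],None,1)[0].astype(float)
    return -(np.clip(f(R-.003)-f(R+.004),-60,60)).mean()
best=min(((sc((x,y)),x,y) for x in np.arange(.48,.54,.002) for y in np.arange(.28,.34,.002)));print(best)
print(proj(t,[[best[1],best[2],.077],[best[1]+.074,best[2],.077],[best[1]-.074,best[2],.077]]))
print('bowl floor pt tri',multi([(t,[209,213]),(s,[285,290.5])]),'scale',multi([(t,[214.8,214]),(s,[285.4,299.9])]))
E
```

```text
(np.float64(-57.233333333333334), np.float64(0.518), np.float64(0.31400000000000006))
[[207.8936 211.4734]
 [208.4884 185.1165]
 [207.3256 238.2853]]
bowl floor pt tri (array([0.5155, 0.3173, 0.0557]), [[0.0, 0.1], [-0.1, -0.0]]) scale (array([0.5178, 0.3159, 0.0042]), [[0.0, 0.1], [-0.1, -0.0]])
```

Emit:
carry_out --rows "-3 4 0 0;-6.5 7.5 0 0;-10 11.5 0 0;-13 15 0 0;-16 19 0 0;-19.5 23 0 0;-22.5 26.5 0 0;-24.5 29 0 0;-24.5 29 0 0;-24.5 29 0 0"

```text
t: 21.1
eef_pos: [0.5363, 0.1875, 0.2026]
tool_rot: [-0.0, 0.998, -0.07, 0.0]
contact_force: [-0.4, -0.3, -1.9]
gripper_width: 0.216
grasp_force: 109.3
```

Emit:
carry_out --rows "-24.5 29 0 0;-22.5 26.5 0 0;-19.5 23 0 0;-16 19 0 0;-13 15 0 0;-10 11.5 0 0;-6.5 7.5 0 0;-4 5 0 0;-2 3 0 0;0 0 0 0"

```text
t: 22.35
eef_pos: [0.4205, 0.3251, 0.2023]
tool_rot: [0.0, 0.997, -0.071, 0.0]
contact_force: [-0.0, -0.2, -2.6]
gripper_width: 0.22
grasp_force: 109.3
```

```bash
python3 - <<'E'
from h import *
np.set_printoptions(precision=4,suppress=True)
w=cal('wrist'); print([(x['centre'],round(x['confidence'],2)) for x in recognise('wrist','stone0')]); print(copper(w)); cv2.imwrite('pics/n8.png',w['img']); o=get_obs(); print(o['contact_force'],o['torque'],o['eef_pos'],o['t'])
c=copper(w)
for th,z in ((0,.202+.019-.085),(0,.202+.019-.079)): print('lip world',at(w,[[250,36],[364,30]],z))
E
```

```text
[([352.6, 56.7], 0.76), ([276.6, 109.2], 0.72), ([352.5, 124.0], 0.71), ([324.6, 109.6], 0.69), ([275.6, 48.5], 0.62), ([309.7, 155.7], 0.55)]
{260: [33, 188], 275: [66, 188], 290: [34, 187], 305: [52, 204], 320: [92, 198], 335: [50, 186], 350: [33, 187], 365: [33, 186]}
[-0.3517 -1.1228 -2.6746] [-0.0055  0.1318  0.0355] [0.4206 0.3247 0.2022] 22.45
lip world [[0.5491 0.3515 0.136 ]
 [0.5419 0.2756 0.136 ]]
lip world [[0.5474 0.3505 0.142 ]
 [0.5403 0.2768 0.142 ]]
```

All six stones came along. Plan: rest the heel of the pan on the bowl's near rim and loosen the fingers, so the scoop tips lip-down into the bowl by gravity, then regrip the handle.

Emit:
carry_out --rows "-5 0.5 0 0;-8 0.5 -8 0;-5 0.5 -14 0;0 0 -14 0;0 0 -10 0;0 0 -4 0;0 0 0 0"

```text
t: 23.32
eef_pos: [0.4023, 0.3266, 0.152]
tool_rot: [0.0, 0.997, -0.071, -0.0]
contact_force: [0.5, 1.2, -2.7]
gripper_width: 0.219
grasp_force: 109.3
```

Emit:
carry_out --rows "0 0 -3 0;0 0 0 0"

```text
t: 23.58
eef_pos: [0.4023, 0.3267, 0.1494]
tool_rot: [-0.0, 0.997, -0.071, 0.0]
contact_force: [0.6, -0.6, -2.1]
gripper_width: 0.221
grasp_force: 109.3
```

Emit:
carry_out --rows "0 0 -3 0;0 0 0 0"

```text
t: 23.82
eef_pos: [0.4022, 0.3265, 0.1461]
tool_rot: [0.0, 0.997, -0.071, -0.0]
contact_force: [-0.5, 0.9, -2.2]
gripper_width: 0.216
grasp_force: 109.3
```

Emit:
carry_out --rows "0 0 -2 0;0 0 0 0"

```text
t: 24.08
eef_pos: [0.4022, 0.3266, 0.1442]
tool_rot: [0.0, 0.997, -0.071, -0.0]
contact_force: [-0.4, 0.5, -2.4]
gripper_width: 0.219
grasp_force: 109.3
```

Emit:
carry_out --rows "0 0 -2 0;0 0 0 0"

```text
t: 24.32
eef_pos: [0.4022, 0.3265, 0.1421]
tool_rot: [0.0, 0.997, -0.071, -0.0]
contact_force: [-0.6, 0.4, -2.7]
gripper_width: 0.218
grasp_force: 109.3
```

Emit:
carry_out --rows "0 0 -2 0;0 0 0 0"

```text
t: 24.58
eef_pos: [0.4022, 0.3266, 0.1401]
tool_rot: [0.0, 0.997, -0.071, -0.0]
contact_force: [0.0, 0.4, -2.3]
gripper_width: 0.224
grasp_force: 109.3
```

Emit:
carry_out --rows "0 0 -2 0;0 0 0 0"

```text
t: 24.82
eef_pos: [0.4022, 0.327, 0.139]
tool_rot: [-0.0, 0.997, -0.071, 0.0]
contact_force: [-2.4, -1.1, 5.3]
gripper_width: 0.217
grasp_force: 110.2
```

Emit:
carry_out --rows "0 0 1.5 0;4 -0.3 0 0;4 -0.3 0 0;0 0 -1 0;0 0 0 0"

```text
t: 25.45
eef_pos: [0.4101, 0.3263, 0.1396]
tool_rot: [0.0, 0.997, -0.071, -0.0]
contact_force: [-4.3, -1.9, 7.2]
gripper_width: 0.218
grasp_force: 110.9
```

Emit:
carry_out --rows "0 0 0 0;0 0 0 0;0 0 0 0;0 0 0 0" --claw 23.5

```text
t: 25.95
eef_pos: [0.4103, 0.3261, 0.1387]
tool_rot: [0.0, 0.997, -0.071, 0.0]
contact_force: [-0.2, -0.7, -0.0]
gripper_width: 0.277
grasp_force: 0.0
```

```bash
python3 - <<'E'
from h import *
np.set_printoptions(precision=4,suppress=True)
w=cal('wrist'); print([(x['centre'],round(x['confidence'],2)) for x in recognise('wrist','stone0')]); print(copper(w)); cv2.imwrite('pics/n9.png',w['img']); o=get_obs(); print(o['contact_force'],o['torque'],o['eef_pos'],o['t'])
print([(x['centre'],round(x['confidence'],2)) for x in place_of('wrist','scoop_grip')])
E
```

```text
[([321.4, 24.0], 0.98), ([279.2, 36.2], 0.91), ([288.3, 10.2], 0.63), ([315.2, 46.2], 0.6), ([345.4, 12.5], 0.59)]
{260: [79, 170], 275: [65, 171], 290: [65, 170], 305: [37, 90], 320: [37, 89], 335: [64, 89], 350: [64, 169], 365: [72, 169], 380: [141, 145]}
[-0.9017  0.1381 -0.5392] [0.023  0.0695 0.0149] [0.4103 0.3261 0.1388] 26.05
[([312.4, 143.9], 0.74)]
```

It tipped, and the stones now appear ahead of the lip. Checking from the other cameras.

```bash
python3 - <<'E'
from h import *
np.set_printoptions(precision=4,suppress=True)
w,t,s=cal('wrist'),cal('top'),cal('side')
for k in ('top','side','wrist'): print(k,[(x['centre'],round(x['confidence'],2)) for x in recognise(k,'stone0')])
st=[x['centre'] for x in recognise('wrist','stone0')]
b=np.array([.518,.315]); print('stones rel bowl @.046',[(at(w,[p],.046)[0,:2]-b).round(3).tolist() for p in st])
print(stones(w,(200,0,440,200)))
for n in ('scoop_grip','scoop'):
  for k in ('wrist','side','top'): print(n,k,[(x['centre'],round(x['confidence'],2)) for x in place_of(k,n)][:3])
print('grip px ref w3?')
o=outline_of('wrist','scoop')
m=o[0]['pixels']; ys,xs=np.where(m); print([(y,xs[ys==y].min(),xs[ys==y].max()) for y in range(ys.min(),ys.max(),12)])
h=cv2.cvtColor(w['img'],cv2.COLOR_BGR2HSV)
print([h[y,314].tolist() for y in range(60,320,8)])
E
```

```text
top [([219.5, 211.1], 0.64), ([203.9, 205.9], 0.59), ([269.2, 240.4], 0.55), ([220.2, 209.1], 0.48), ([221.0, 203.6], 0.45), ([215.7, 201.3], 0.38)]
side [([280.4, 293.8], 0.52), ([279.8, 278.5], 0.48), ([274.3, 295.7], 0.39)]
wrist [([347.5, 18.5], 0.96), ([281.0, 43.0], 0.95), ([290.4, 15.2], 0.94), ([315.2, 52.2], 0.78), ([359.7, 46.0], 0.64), ([321.6, 28.1], 0.57), ([314.0, 119.4], 0.31)]
stones rel bowl @.046 [[0.03, -0.032], [0.02, 0.02], [0.038, 0.01], [0.01, -0.005], [0.01, -0.039], [0.026, -0.012], [-0.038, 0.003]]
{'turq': ([353.5, 43.9], 428), 'blue': ([344.2, 17.2], 308)}
scoop_grip wrist [([311.2, 142.8], 0.64)]
scoop_grip side [([286.8, 276.3], 0.71), ([302.9, 207.8], 0.52)]
scoop_grip top [([196.0, 224.9], 0.7), ([268.3, 236.8], 0.45)]
scoop wrist [([314.7, 111.7], 0.93)]
scoop side [([298.6, 292.0], 0.69)]
scoop top [([202.7, 220.3], 0.96), ([220.4, 210.6], 0.17)]
grip px ref w3?
[(62, np.int64(326), np.int64(361)), (74, np.int64(262), np.int64(367)), (86, np.int64(257), np.int64(371)), (98, np.int64(256), np.int64(373)), (110, np.int64(255), np.int64(374)), (122, np.int64(254), np.int64(375)), (134, np.int64(253), np.int64(376)), (146, np.int64(249), np.int64(379)), (158, np.int64(254), np.int64(374)), (170, np.int64(260), np.int64(369)), (182, np.int64(298), np.int64(331))]
[[16, 167, 245], [12, 119, 243], [12, 121, 242], [12, 121, 242], [19, 93, 236], [21, 89, 241], [21, 91, 242], [21, 90, 242], [21, 90, 242], [21, 90, 241], [19, 97, 235], [19, 95, 236], [16, 104, 187], [16, 101, 175], [15, 100, 174], [16, 98, 182], [30, 2, 145], [100, 5, 142], [105, 10, 146], [105, 10, 146], [90, 11, 142], [101, 14, 145], [98, 14, 145], [98, 14, 143], [98, 14, 146], [100, 16, 145], [102, 18, 144], [100, 16, 142], [98, 14, 143], [100, 16, 140], [100, 16, 143], [100, 16, 140], [97, 17, 137]]
```

```bash
python3 - <<'E'
from h import *
np.set_printoptions(precision=4,suppress=True)
w,t,s=cal('wrist'),cal('top'),cal('side')
for i in range(1):
    print('grip',multi([(w,[311.2,142.8]),(s,[286.8,276.3]),(t,[196,224.9])]),multi([(w,[311.2,142.8]),(s,[286.8,276.3])]))
    print('scoop',multi([(w,[314.7,111.7]),(s,[298.6,292.0]),(t,[202.7,220.3])]),multi([(w,[314.7,111.7]),(s,[298.6,292.0])]))
h=cv2.cvtColor(w['img'],cv2.COLOR_BGR2HSV); m=(h[...,0]>=14)&(h[...,0]<=24)&(h[...,1]>60)&(h[...,2]>150); m[:60]=0; m[:,:270]=0; m[:,360:]=0
ys,xs=np.where(m); print('wood',[(y,xs[ys==y].min(),xs[ys==y].max()) for y in range(ys.min(),ys.max()+1,6) if (ys==y).any()])
m=(h[...,0]>=3)&(h[...,0]<=13)&(h[...,1]>80)&(h[...,2]>90); ys,xs=np.where(m)
print('cu',[(y,xs[ys==y].min(),xs[ys==y].max()) for y in range(60,190,6) if (ys==y).any()])
E
python3 - <<'E'
import cv2,sys
im=cv2.imread('pics/n9.png')[::8,232:400:6]; 
h=cv2.cvtColor(im,cv2.COLOR_BGR2HSV)
for y in range(4,28): print(y*8,' '.join('%3d'%v if s>60 else '  .' for v,s in zip(h[y,:,0],h[y,:,1])))
E
```

```text
grip (array([0.4813, 0.3244, 0.1525]), [[-13.7, -26.2], [8.6, -0.3], [-1.4, -2.2]]) (array([0.4833, 0.3281, 0.1618]), [[-24.8, -30.3], [7.0, -1.5]])
scoop (array([0.4847, 0.3215, 0.0817]), [[-7.1, 0.4], [-3.1, -1.6], [1.7, 3.1]]) (array([0.4824, 0.3158, 0.0655]), [[1.7, 3.2], [-1.1, 0.0]])
wood [(60, np.int64(301), np.int64(321)), (90, np.int64(281), np.int64(340)), (96, np.int64(277), np.int64(343)), (102, np.int64(277), np.int64(343)), (108, np.int64(278), np.int64(343)), (114, np.int64(278), np.int64(343)), (120, np.int64(278), np.int64(344)), (126, np.int64(278), np.int64(344)), (132, np.int64(278), np.int64(344)), (138, np.int64(278), np.int64(344)), (144, np.int64(278), np.int64(344)), (150, np.int64(278), np.int64(344)), (156, np.int64(281), np.int64(342)), (162, np.int64(285), np.int64(339)), (168, np.int64(289), np.int64(336)), (174, np.int64(293), np.int64(333)), (180, np.int64(297), np.int64(331)), (186, np.int64(302), np.int64(310))]
cu [(60, np.int64(322), np.int64(326)), (66, np.int64(267), np.int64(362)), (72, np.int64(264), np.int64(365)), (78, np.int64(261), np.int64
[... 2634 characters left out ...]
   .
176   .   .   .   .   .   .   .   .   .   .   .  16  16  16  16  16  16  54  65  65  64   .   .   .   .   .   .   .
184   .   .   .   .   .   .   .   .   .   .   .   .  16  16  16  16  16   .   .   .   .   .   .   .   .   .   .   .
192   .   .   .   .   .   .   .   .   .   .   .   .   .   .   .   .   .   .   .   .   .   .   .   .   .   .   .   .
200   .   .   .   .   .   .   .   .   .   .   .   .   .   .   .   .   .   .   .   .   .   .   .   .   .   .   .   .
208   .   .   .   .   .   .   .   .   .   .   .   .   .   .   .   .   .   .   .   .   .   .   .   .   .   .   .   .
216   .   .   .   .   .   .   .   .   .   .   .   .   .   .   .   .   .   .   .   .   .   .   .   .   .   .   .   .
```

```bash
python3 - <<'E'
from h import *
from scipy.optimize import least_squares
from scipy.spatial.transform import Rotation as R
np.set_printoptions(precision=4,suppress=True)
w=cal('wrist'); print('f',w['K'][0,0],w['c'])
# scoop model points: handle end corners, lip corners, back wall top outer corners
a=np.radians(15); ax=np.array([-np.sin(a),0,np.cos(a)]); e=np.array([-79,0,111.]); f=np.array([np.cos(a),0,np.sin(a)]); y=np.array([0,1.,0])
M=np.array([e+10*f+10*y,e+10*f-10*y,e-10*f+10*y,e-10*f-10*y,[-50,38,36],[-50,-38,36],[45,38,2],[45,-38,2]])/1e3
I=np.array([[278,92],[344,92],[278,154],[344,154],[249,145],[380,145],[264,66],[364,66]],float)
fun=lambda p:(proj(w,R.from_euler('ZYX',p[3:]).apply(M)+p[:3])-I).ravel()
best=min((least_squares(fun,[.48,.32,.08,-.075,th,0],loss='soft_l1') for th in (.2,.6,1.)),key=lambda r:r.cost)
print(best.cost,best.x[:3],np.degrees(best.x[3:]));print(fun(best.x).reshape(-1,2).round(1))
Rm=R.from_euler('ZYX',best.x[3:]); print('grip',Rm.apply([-.0727,0,.0873])+best.x[:3],'end',Rm.apply(e/1e3)+best.x[:3],'lip',Rm.apply([.045,0,0])+best.x[:3],'axis',Rm.apply(ax),'tcp',get_obs()['eef_pos'],get_obs()['t'])
E
```

```text
f 280.7740034012102 [0.4786 0.3165 0.2816]
19.220506510927063 [0.4833 0.3168 0.0561] [-8.2262 33.2158 -0.301 ]
[[ 0.7 -1.3]
 [-0.6 -1.5]
 [ 0.3  0.7]
 [-0.3  0.6]
 [ 1.2  5.9]
 [-1.8  5.7]
 [ 4.4 -0.7]
 [-2.3 -0.9]]
grip [0.4705 0.3191 0.169 ] end [0.4782 0.3181 0.1923] lip [0.5206 0.3114 0.0315] axis [ 0.3101 -0.0397  0.9499] tcp [0.4103 0.3261 0.1388] 27.0
```

The fit puts the scoop pitched 33° lip-down in the bowl, yaw −8°, grip point at (0.4705, 0.319, 0.170), with all six stones ahead of the lip. I move forward around the handle and regrip gently.

Emit:
carry_out --rows "0 0 6 0;0 0 7 0;8 -1 0 0;14 -1.6 0 0;16 -1.8 0 0;14 -1.6 0 0;8 -1 0 0;0 0 0 0" --claw 45

```text
t: 28.0
eef_pos: [0.4708, 0.3188, 0.1516]
tool_rot: [0.0, 0.997, -0.071, -0.0]
contact_force: [0.1, -0.0, -0.2]
gripper_width: 0.528
grasp_force: 0.0
```

Emit:
carry_out --rows "0 0 0 0;0 0 0 0;0 0 0 0;0 0 0 0" --claw 0 --force 30

```text
t: 28.5
eef_pos: [0.4699, 0.3192, 0.1519]
tool_rot: [-0.0, 0.998, -0.071, -0.0]
contact_force: [-0.5, 0.3, -0.8]
gripper_width: 0.23
grasp_force: 33.9
```

Emit:
carry_out --rows "-5 0.4 4 0;-10 0.8 8 0;-12 1 10 0;-12 1 12 0;-10 1 14 0;-5 0.5 14 0;0 0 14 0;0 0 10 0;0 0 0 0"

```text
t: 29.62
eef_pos: [0.417, 0.324, 0.2387]
tool_rot: [-0.001, 0.997, -0.071, 0.001]
contact_force: [-0.3, 0.1, -1.0]
gripper_width: 0.233
grasp_force: 33.8
```

```bash
python3 - <<'E'
from h import *
np.set_printoptions(precision=4,suppress=True)
w,t,s=cal('wrist'),cal('top'),cal('side'); o=get_obs(); print(o['contact_force'],o['torque'],o['eef_pos'],o['t'])
cv2.imwrite('pics/n10.png',w['img']); b=np.array([.518,.315])
st=recognise('wrist','stone0'); print([(x['centre'],round(x['confidence'],2)) for x in st])
print('rel',[(at(w,[x['centre']],.046)[0,:2]-b).round(3).tolist() for x in st])
print([(x['centre'],round(x['confidence'],2)) for x in recognise('top','stone0')]); print(stones(t,(180,184,238,240)))
print(copper(w))
E
```

```text
[-0.7268 -0.1157 -1.2808] [-0.0158 -0.0105  0.0138] [0.4162 0.3234 0.2372] 29.775
[([346.2, 85.5], 0.89), ([318.8, 64.2], 0.77), ([290.1, 75.3], 0.67), ([313.5, 79.1], 0.64), ([336.9, 68.5], 0.58)]
rel [[0.0, -0.039], [0.026, -0.012], [0.019, 0.021], [0.012, -0.004], [0.019, -0.031]]
[([222.3, 211.7], 0.62), ([201.0, 206.3], 0.57), ([214.1, 200.8], 0.5), ([211.2, 214.4], 0.4)]
{'red': ([203.5, 205.5], 22), 'orange': ([212.1, 209.3], 18), 'green': ([214.0, 203.5], 31), 'turq': ([223.9, 212.5], 30), 'blue': ([221.0, 205.2], 37), 'purple': ([206.9, 199.9], 32)}
{275: [139, 241], 290: [82, 232], 305: [75, 236], 320: [74, 236], 335: [139, 232], 350: [139, 240], 365: [166, 240]}
```

All six colours lie within the bowl in the top view, and the hanging weight is the scoop alone. Now back to the cradle.

Emit:
carry_out --rows "2 -20 0 0.8;4 -40 0 1.6;5.5 -55 0 1.6;5.5 -58 0 1.6;5.5 -58 0 1.6;5.5 -58 0 1.6;5.5 -58 0 1.6;5.5 -58 0 1.6;5.5 -58 0 1.6;5.5 -58 0 1.6"

```text
t: 31.12
eef_pos: [0.4661, -0.199, 0.2376]
tool_rot: [-0.0, 0.998, 0.062, -0.0]
contact_force: [0.8, 0.4, -1.4]
gripper_width: 0.231
grasp_force: 33.8
```

Emit:
carry_out --rows "5 -50 0 1.5;5 -40 0 1;3 -27 0 0.5;2 -15 0 0;0 0 0 0;0 0 0 0"

```text
t: 31.88
eef_pos: [0.4815, -0.3276, 0.2376]
tool_rot: [-0.001, 0.996, 0.089, -0.0]
contact_force: [0.6, 0.3, -0.6]
gripper_width: 0.227
grasp_force: 33.8
```

```bash
python3 - <<'E'
from h import *
np.set_printoptions(precision=4,suppress=True)
w,t,s=cal('wrist'),cal('top'),cal('side'); o=get_obs(); print(o['contact_force'],o['torque'],o['eef_pos'],o['tool_rot'],o['t'])
cv2.imwrite('pics/n11.png',w['img'])
for k in ('wrist','top','side'): print(k,[(x['centre'],round(x['confidence'],2)) for x in place_of(k,'cradle')])
im=cv2.cvtColor(w['img'],cv2.COLOR_BGR2HSV)[::8,232:420:6]
for y in range(0,36): print(y*8,' '.join('%3d'%v if q>60 else '  .' for v,q in zip(im[y,:,0],im[y,:,1])))
E
```

```text
[ 0.0385  0.186  -1.079 ] [-0.017   0.0136 -0.0337] [ 0.4815 -0.3279  0.2379] [-0.0002  0.9961  0.0887  0.0001] 32.025
wrist [([429.1, 239.2], 0.89), ([317.4, 25.1], 0.85)]
top [([421.4, 167.8], 0.98), ([498.9, 249.9], 0.73), ([430.0, 215.8], 0.66)]
side [([393.6, 126.5], 0.72), ([318.1, 147.1], 0.69), ([360.0, 153.1], 0.66), ([362.6, 116.9], 0.59), ([349.1, 182.7], 0.49)]
0   .   .   .   .   .   .   .   .  11  13  13  13  13  13  13  13  13  13  14  13   .   .   .   .   .   .   .   .   .   .   .   .
8   .   .   .   .   .   .   .   .  10  13  13  13  13  13  13  13  14  13  12  13   .   .   .   .   .   .   .   .   .   .   .   .
16   .   .   .   .   .   .   .   .  10  13  13  14  13  13  13  13  14  13  12  13   .   .   .   .   .   .   .   .   .   .   .   .
24   .   .   .   .   .   .   .   .  10  13  13  13  14  13  13  13  14  13  12  13   .   .   .   .   .   .   .   .   .   .   .   .
32   .   .   .   .   .   .   .   .  10  13  13  13  14  13  13  13  14  13  13  13   .   .   .   .   .   .   .   .   .   .   .   .
40   .   .   .   .   .   .   .   .  10  13  12  13  13  13  13  13  13 
[... 3312 characters left out ...]
  10   .   .   .   .  30  30  28  30  30
248   .   .   .   .   .   .   .   .   .   .   .  15  15  15  16  16  16  15   .   .   .  14   .   .   .   .   .  30  30  29  29  30
256   .   .   .   .   .   .   .   .   .   .  15  15  16  16  16  16  16  16  16   .   .  15  16   .   .   .   .  30  30  30  30  30
264   .   .   .   .   .   .   .   .   .   .  15  15  16  17  16  16  16  17  16   .   .  14  15   .   .   .   .  30  30  29  30  29
272   .   .   .   .   .   .   .   .   .   .  16  16  17  16  16  16  17  16  16   .  16  14  15  16  18   .   .  29  22  18  19  22
280   .   .   .   .   .   .   .   .   .   .  15  15  16  16  16  16  16  16  17  13  15  15  16  16  17  17  18  20  19  19  19  19
```

```bash
python3 - <<'E'
from h import *
from scipy.optimize import least_squares
from scipy.spatial.transform import Rotation as R
np.set_printoptions(precision=4,suppress=True)
w=cal('wrist'); im=w['img']; h=cv2.cvtColor(im,cv2.COLOR_BGR2HSV)
m=(h[...,1]>60)&(h[...,0]<20)
for y in (124,126,128,130,134,138,142,144,146,150,160,200,220,228,232,234,236,238,240):
    x=np.where(m[y,240:400])[0]+240; print(y,(x.min(),x.max()) if len(x) else None,end=' ')
print(); print('V col 300,335',[ (y,int(h[y,300,2]),int(h[y,300,1]),int(h[y,335,2])) for y in range(120,160,2)])
E
```

```text
124 (np.int64(269), np.int64(358)) 126 (np.int64(269), np.int64(357)) 128 (np.int64(269), np.int64(357)) 130 (np.int64(269), np.int64(357)) 134 (np.int64(269), np.int64(357)) 138 (np.int64(269), np.int64(358)) 142 (np.int64(269), np.int64(359)) 144 (np.int64(269), np.int64(360)) 146 (np.int64(269), np.int64(360)) 150 (np.int64(269), np.int64(361)) 160 (np.int64(269), np.int64(364)) 200 (np.int64(264), np.int64(368)) 220 (np.int64(263), np.int64(369)) 228 (np.int64(261), np.int64(372)) 232 (np.int64(260), np.int64(389)) 234 (np.int64(261), np.int64(389)) 236 (np.int64(263), np.int64(389)) 238 (np.int64(265), np.int64(389)) 240 (np.int64(267), np.int64(366)) 
V col 300,335 [(120, 146, 28, 132), (122, 190, 133, 183), (124, 223, 138, 222), (126, 198, 140, 207), (128, 144, 126, 145), (130, 224, 141, 196), (132, 231, 137, 224), (134, 231, 137, 174), (136, 231, 138, 184), (138, 232, 138, 217), (140, 238, 131, 240), (142, 238, 131, 239), (144, 239, 131, 239), (146, 238, 131, 239), (148, 239, 131, 239), (150, 239, 132, 239), (152, 239, 132, 239), (154, 238, 132, 239), (156, 239, 131, 239), (158, 238, 133, 239)]
```

```bash
python3 - <<'E'
from h import *
from scipy.optimize import least_squares
from scipy.spatial.transform import Rotation as R
np.set_printoptions(precision=4,suppress=True)
w=cal('wrist'); o=get_obs(); p=o['eef_pos']; ty=2*np.arctan2(o['tool_rot'][2],o['tool_rot'][1]); print('tool yaw',np.degrees(ty))
M=np.array([[45,38,2],[45,-38,2],[-50,38,36],[-50,-38,36]])/1e3; G=np.array([-72.7,0,87.3])/1e3
I=np.array([[np.nan,139.5],[358.5,139.5],[260,232],[373,232]])
def X(q): return R.from_euler('ZY',[ty+q[0],q[1]]).apply(M-G-np.array([-.2588,0,.9659])*q[2])+p+[0,0,.019]
f=lambda q:np.nan_to_num((proj(w,X(q))-I)).ravel()
r=least_squares(f,[0,.55,0]); print(np.degrees(r.x[:2]),r.x[2],f(r.x)); S=X(r.x); lip=S[:2].mean(0); print('lip',lip)
Rm=R.from_euler('ZY',[ty+r.x[0],r.x[1]]); org=Rm.apply(-G-np.array([-.2588,0,.9659])*r.x[2])+p+[0,0,.019]; print('origin',org,'heel',Rm.apply([-.047,0,0])+org)
# cradle front edge at z=.008
e=at(w,[[269,122],[357,122]],.008); print('front edge',e,np.degrees(np.arctan2(*(e[0]-e[1])[[1,0]]))-90,np.linalg.norm(e[0]-e[1]))
yw=np.radians(9.7);u=np.array([np.cos(yw),np.sin(yw)]); c=e.mean(0)[:2]-.06*u; print('cradle origin',c,'prev (.485,-.329)')
for c in (c,np.array([.485,-.329])): d=lip[:2]-c; print('lip in cradle',d@u,d@[-u[1],u[0]])
E
```

```text
tool yaw 10.100343951640307
[-0.266  31.7707] 0.005875566514493235 [ 0.     -1.8775 -0.8639 -1.5111  2.5941  2.6646 -3.4043  3.0701]
lip [ 0.534  -0.3198  0.1168]
origin [ 0.4953 -0.3265  0.1388] heel [ 0.4559 -0.3334  0.1635]
front edge [[ 0.5366 -0.2577  0.008 ]
 [ 0.5564 -0.3688  0.008 ]] 10.080118070358623 0.11289244874659267
cradle origin [ 0.4874 -0.3234] prev (.485,-.329)
lip in cradle 0.046545739306210074 -0.004362111804068627
lip in cradle 0.04983713411741518 0.0007848545222746507
```

Emit:
carry_out --rows "-3 1 -10 0;0 0 -25 0;0 0 -30 0;0 0 -22 0;0 0 -10 0;0 0 0 0"

```text
t: 33.02
eef_pos: [0.4778, -0.3281, 0.1402]
tool_rot: [-0.0, 0.996, 0.088, -0.001]
contact_force: [-0.1, -0.4, -0.8]
gripper_width: 0.224
grasp_force: 33.7
```

Emit:
carry_out --rows "0 0 -4 0;0 0 -3 0;0 0 0 0"

```text
t: 33.4
eef_pos: [0.4783, -0.3282, 0.134]
tool_rot: [0.0, 0.996, 0.088, 0.0]
contact_force: [0.2, 0.2, -0.6]
gripper_width: 0.227
grasp_force: 33.8
```

Emit:
carry_out --rows "0 0 -3 0;0 0 0 0"

```text
t: 33.65
eef_pos: [0.4781, -0.3281, 0.1306]
tool_rot: [-0.0, 0.996, 0.088, -0.0]
contact_force: [0.4, 0.6, -1.8]
gripper_width: 0.229
grasp_force: 33.8
```

Emit:
carry_out --rows "0 0 -3 0;-6 -1 -4 0;-8 -1.4 -4 0;-5.6 -1 -3.4 0;-5.6 -1 -3.4 0;-5.3 -0.9 -3.8 0;-5.3 -0.9 -3.8 0;0 0 0 0"

```text
t: 34.65
eef_pos: [0.441, -0.3349, 0.1057]
tool_rot: [-0.0, 0.996, 0.087, -0.001]
contact_force: [-3.2, 1.1, 6.9]
gripper_width: 0.23
grasp_force: 35.6
```

```bash
cat > pose.py <<'E'
from h import *
np.set_printoptions(precision=4,suppress=True)
w=cal('wrist'); h=cv2.cvtColor(w['img'],cv2.COLOR_BGR2HSV); o=get_obs(); print(o['contact_force'],o['eef_pos'],o['t'])
import sys; cv2.imwrite('pics/%s.png'%sys.argv[1],w['img'])
im=h[::6,226:410:6]
for y in range(4,44): print('%3d'%(y*6),' '.join('%3d'%v if q>60 else '  .' for v,q in zip(im[y,:,2],im[y,:,1])))
E
python3 pose.py n12
```

```text
[-3.5242  0.7981  7.125 ] [ 0.441  -0.3349  0.1058] 34.7
 24   .   .   .   .   .   .   .   .   .   .   .   .   .   .   .   .   .   .   .   .   .   .   .   .   .   .   .   .   .   .   .
 30   .   .   .   .   .   .   .   .   .   .   .   .   .   .   .   .   .   .   .   .   .   .   .   .   .   .   .   .   .   .   .
 36   .   .   .   .   .   .   .   .   .   .   .   .   .   .   .   .   .   .   .   .   .   .   .   .   .   .   .   .   .   .   .
 42   .   .   .   .   .   .   .   .   .   .   .   .   .   .   .   .   .   .   .   .   .   .   .   .   .   .   .   .   .   .   .
 48   .   .   .   .   .   .   .   .   .   .   .   .   .   .   .   .   .   .   .   .   .   .   .   .   .   .   .   .   .   .   .
 54   .   .   .   .   .   .   .   .   .   .   .   .   .   .   .   .   .   .   .   .   .   .   .   .   .   .   .   .   .   .   .
 60   .   .   .   .   .   .   .   .   .   .   .   .   .   .   .   .   .   .   .   .   .   .   .   .   .   .   .   .   .   .   .
 66   .   .   .   .   .   .   .   .   .   .   .   .   .   .   .   .   .   .   .   .   .   .   .   .   .   .   .   .   .   .   .
 72   .   .   . 228
[... 3376 characters left out ...]
 151 149   .   .   .   .   .   .   .   .   .   .   .   .   .
234   .   .   .   .   .   .   .   .   .   .   .   . 108 151 139 140 150 148   .   .   .   .   .   .   .   .   .   .   .   .   .
240   .   .   .   .   .   .   .   .   .   .   .   . 127 150 137 139 146 147 134   .   .   .   .   .   .   .   .   .   .   .   .
246   .   .   .   .   .   .   .   .   .   .   .   . 146 149 134 138 146 145 144   .   .   .   .   .   .   .   .   .   .   .   .
252   .   .   .   .   .   .   .   .   .   .   .   . 150 146 134 137 145 144 144   .   .   .   .   .   .   .   .   .   .   .   .
258   .   .   .   .   .   .   .   .   .   .   .   . 148 135 133 139 143 144 143   .   .   .   .   .   .   .   .   .   .   .   .
```

Emit:
carry_out --rows "-4 -0.7 -4.2 0;-5 -0.9 -4.2 0;-4.5 -0.8 -4.6 0;-4.5 -0.8 -4.6 0;0 0 0 0"

```text
t: 35.33
eef_pos: [0.4223, -0.3382, 0.0881]
tool_rot: [-0.0, 0.996, 0.087, -0.001]
contact_force: [-5.9, -0.6, 8.3]
gripper_width: 0.229
grasp_force: 35.1
```

```bash
python3 pose.py n13 | cut -c1-140 | sed -n 6,42p
```

```text
48   . 181 228 223 233 225 230 208 150 151 152 152 154 153 152 154 154 154 153 154 151 155 235 232 232 233 229 229   .   .   .
 54   .   . 229 224 232 225 230 215 222 225 233 238 229 237 236 227 226 232 226 228 234 231 235 233 233 233 230 227   .   .   .
 60   .   . 228 225 232 226 229 215 222 225 232 237 229 237 237 229 227 232 227 230 234 231 236 233 235 233 231 223   .   .   .
 66   .   . 228 225 231 228 229 217 223 225 232 237 230 238 237 230 229 233 228 232 235 232 238 234 236 234 232 217   .   .   .
 72   .   . 232 144 138 212 231 225 229 234 239 233 239 242 237 240 240 239 235 241 242 238 243 235 214 200 217 173   .   .   .
 78   .   . 233 154 139 151 234 195 246 246 247 246 246 246 246 247 247 246 247 247 246 247 246 243 204 202 218 146   .   .   .
 84   .   . 232 169 139 148 215 193 246 246 247 246 246 246 246 247 247 247 247 247 246 247 246 242 198 202 219 144   .   .   .
 90   .   . 232 186 140 145 240 208 230 246 247 246 246 247 246 247 247 247 247 247 246 247 246 242 173 205 219 132   .   .   .
 96   .   . 232 203 140 144 245 243 219 246 247 246 247 247 247 247 247 247 2
[... 2806 characters left out ...]
 161 160   .   .   .   .   .   .   .   .   .   .   .   .   .
234   .   .   .   .   .   .   .   .   .   .   .   . 122 160 147 147 158 159 142   .   .   .   .   .   .   .   .   .   .   .   .
240   .   .   .   .   .   .   .   .   .   .   .   . 149 158 144 147 157 156 152   .   .   .   .   .   .   .   .   .   .   .   .
246   .   .   .   .   .   .   .   .   .   .   .   . 156 157 143 146 155 155 156   .   .   .   .   .   .   .   .   .   .   .   .
252   .   .   .   .   .   .   .   .   .   .   .   . 157 156 141 145 153 154 153   .   .   .   .   .   .   .   .   .   .   .   .
258   .   .   .   .   .   .   .   .   .   .   .   . 157 154 140 145 152 151 153   .   .   .   .   .   .   .   .   .   .   .   .
```

The scoop lies nearly flat between the rails, but the lip is about 13 mm short of the front stop. I nudge it forward a few mm, finish lowering and release.

Emit:
carry_out --rows "3 0.5 0 0;3 0.5 0 0;-2.5 -0.4 -3 0;-2.5 -0.4 -3 0;0 0 0 0"

```text
t: 36.0
eef_pos: [0.4224, -0.338, 0.0818]
tool_rot: [-0.0, 0.996, 0.087, -0.002]
contact_force: [-6.6, 0.9, 8.1]
gripper_width: 0.228
grasp_force: 34.5
```

Emit:
carry_out --rows "0 0 0 0;0 0 0 0;0 0 0 0;0 0 0 0" --claw 30

```text
t: 36.5
eef_pos: [0.4256, -0.3374, 0.0817]
tool_rot: [-0.0, 0.996, 0.088, 0.0]
contact_force: [1.2, -0.5, 0.5]
gripper_width: 0.352
grasp_force: 0.0
```

```bash
python3 pose.py n14 | cut -c1-140 | sed -n 1,36p
```

```text
[-0.1612  0.8199  0.0106] [ 0.4255 -0.3374  0.0818] 36.55
 24   .   .   .   .   .   .   .   .   .   .   .   .   .   .   .   .   .   .   .   .   .   .   .   .   .   .   .   .   .   .   .
 30   .   .   .   .   .   .   .   .   .   .   .   .   .   .   .   .   .   .   .   .   .   .   .   .   .   .   .   .   .   .   .
 36   .   .   .   .   .   .   . 227 226 226 227 226 226 226 226 227 224 224 225 224 223 222 176   .   .   .   .   .   .   .   .
 42   . 225 231 223 234 227 230 180 180 179 187 190 189 189 198 200 199 199 205 211 210 210 184 223 232 236 230 231 141   .   .
 48   . 222 231 222 234 227 231 166 157 158 158 159 159 159 160 160 159 158 157 157 156 155 180 234 231 237 231 231   .   .   .
 54   . 222 231 223 234 228 232 215 198 200 213 219 198 208 206 196 187 192 187 185 179 177 234 237 232 237 230 231   .   .   .
 60   . 217 232 224 235 228 232 218 226 228 236 239 233 239 238 231 230 236 231 232 235 234 235 238 233 238 230 233   .   .   .
 66   . 203 232 225 235 229 241 245 245 243 244 245 244 244 245 244 238 241 243 241 234 241 242 241 230 238 232 234   .   .   .
 72   . 205 234 20
[... 2737 characters left out ...]
 171 171 172 169 170 170 166 168 167 161 146   .   .   .   .
204   .   .   . 225 226 222 246 246 246 246 246 246 246 246 247 247 246 239 210 246 245 247 244 197 194 158 128   .   .   .   .
210   .   .   . 227 226 222 229 218 222 225 224 231 233 194 175 163 170 165 164 167 174 167 163 169 166 155   .   .   .   .   .
216   .   .   .   .   .   .   .   .   .   .   .   .   . 194 152 161 168 165   .   .   .   .   .   .   .   .   .   .   .   .   .
222   .   .   .   .   .   .   .   .   .   .   .   .   . 168 151 161 166 164   .   .   .   .   .   .   .   .   .   .   .   .   .
228   .   .   .   .   .   .   .   .   .   .   .   . 153 165 150 158 165 163   .   .   .   .   .   .   .   .   .   .   .   .   .
```

Emit:
carry_out --rows "0 0 15 0;0 0 30 0;0 0 40 0;0 0 40 0;0 0 40 0;0 0 20 0;0 0 0 0" --claw 60

```text
t: 37.42
eef_pos: [0.4263, -0.338, 0.2693]
tool_rot: [0.001, 0.996, 0.088, 0.002]
contact_force: [0.2, 0.1, -0.6]
gripper_width: 0.702
grasp_force: 0.0
```

```bash
python3 - <<'E'
from h import *
np.set_printoptions(precision=4,suppress=True)
w=cal('wrist'); o=get_obs(); print(o['eef_pos'],o['t']); cv2.imwrite('pics/n15.png',w['img'])
h=cv2.cvtColor(w['img'],cv2.COLOR_BGR2HSV); im=h[40:200:4,256:384:4]
for i,y in enumerate(range(40,200,4)): print('%3d'%y,' '.join('%3d'%v if q>60 else '  .' for v,q in zip(im[i,:,2],im[i,:,1])))
print([(x['centre'],round(x['confidence'],2)) for x in place_of('wrist','scoop')],[(x['centre'],round(x['confidence'],2)) for x in place_of('wrist','scoop_grip')],[(x['centre'],round(x['confidence'],2)) for x in place_of('wrist','cradle')])
E
```

```text
[ 0.4256 -0.3375  0.2676] 37.475
 40   .   .   .   .   .   .   .   .   .   .   .   .   .   .   .   .   .   .   .   .   .   .   .   .   .   .   .   .   .   .   .   .
 44   .   .   .   .   .   .   .   .   .   .   .   .   .   .   .   .   .   .   .   .   .   .   .   .   .   .   .   .   .   .   .   .
 48   .   .   .   .   .   .   .   .   .   .   .   .   .   .   .   .   .   .   .   .   .   .   .   .   .   .   .   .   .   .   .   .
 52   .   .   .   .   .   .   .   .   .   .   .   .   .   .   .   .   .   .   .   .   .   .   .   .   .   .   .   .   .   .   .   .
 56   .   .   .   .   .   .   .   .   .   .   .   .   .   .   .   .   .   .   .   .   .   .   .   .   .   .   .   .   .   .   .   .
 60   .   .   .   .   .   .   .   .   .   .   .   .   .   .   .   .   .   .   .   .   .   .   .   .   .   .   .   .   .   .   .   .
 64   .   .   .   .   .   .   .   .   .   .   .   .   .   .   .   .   .   .   .   .   .   .   .   .   .   .   .   .   .   .   .   .
 68   .   .   .   .   .   .   .   .   .   .   .   .   .   .   .   .   .   .   .   .   .   .   .   .   .   .   .   .   .   .   .   .
 72   .   .
[... 3587 characters left out ...]
.   .   .   .   .   . 201 180 189 191   .   .   .   .   .   .   .   .   .   .   .   .   .   .   .
184   .   .   .   .   .   .   .   .   .   .   .   .   . 199 178 191 190   .   .   .   .   .   .   .   .   .   .   .   .   .   .   .
188   .   .   .   .   .   .   .   .   .   .   .   .   . 195 179 190 190   .   .   .   .   .   .   .   .   .   .   .   .   .   .   .
192   .   .   .   .   .   .   .   .   .   .   .   .   . 193 179 190 192   .   .   .   .   .   .   .   .   .   .   .   .   .   .   .
196   .   .   .   .   .   .   .   .   .   .   .   .   . 218 212 219 220   .   .   .   .   .   .   .   .   .   .   .   .   .   .   .
[([313.6, 127.0], 0.75)] [([313.9, 194.0], 0.69)] [([423.1, 198.4], 0.95)]
```

```bash
python3 - <<'E'
from h import *
np.set_printoptions(precision=4,suppress=True)
w=cal('wrist'); g=w['img'].astype(int)
h=cv2.cvtColor(w['img'],cv2.COLOR_BGR2HSV)
for c in (300,316,330): print(c,[(y,g[y,c].tolist()) for y in list(range(91,98))],[(y,h[y,c].tolist()) for y in range(158,178,2)])
for r in (110,140): print(r,[(c,h[r,c].tolist()) for c in list(range(276,296,2))+list(range(334,358,2))])
F=at(w,[[270.5,79],[355,79]],.008).mean(0); B=at(w,[[274,174.5],[355,174.5]],.008).mean(0); u=(F-B); print('len',np.linalg.norm(u)); u/=np.linalg.norm(u); n=np.array([-u[1],u[0],0]); O=B+.07*u
T=lambda p,z:[((x-O)@u*1e3,(x-O)@n*1e3) for x in at(w,p,z)]
print('O',O,'lip',T([[287,94.5],[342,94.5]],.010),'back top outer',T([[287,166],[346,166]],.044),'grip/handle end',T([[315,205]],.119))
print(stones(cal('top'),(180,184,238,240)))
E
```

```text
300 [(91, [134, 190, 247]), (92, [142, 198, 247]), (93, [142, 199, 247]), (94, [143, 198, 247]), (95, [142, 199, 247]), (96, [143, 200, 247]), (97, [141, 198, 247])] [(158, [8, 131, 175]), (160, [9, 136, 233]), (162, [15, 114, 248]), (164, [11, 138, 226]), (166, [13, 137, 223]), (168, [14, 139, 228]), (170, [14, 138, 229]), (172, [11, 109, 212]), (174, [165, 3, 154]), (176, [170, 5, 153])]
316 [(91, [128, 183, 246]), (92, [138, 194, 247]), (93, [141, 198, 247]), (94, [141, 197, 247]), (95, [140, 198, 247]), (96, [141, 198, 247]), (97, [141, 198, 247])] [(158, [8, 136, 178]), (160, [9, 139, 227]), (162, [14, 117, 248]), (164, [11, 123, 222]), (166, [14, 105, 182]), (168, [15, 105, 185]), (170, [15, 105, 185]), (172, [15, 105, 184]), (174, [15, 105, 185]), (176, [15, 104, 186])]
330 [(91, [126, 182, 246]), (92, [135, 190, 247]), (93, [138, 193, 247]), (94, [138, 192, 247]), (95, [138, 193, 247]), (96, [138, 193, 247]), (97, [136, 191, 247])] [(158, [9, 140, 204]), (160, [10, 139, 225]), (162, [14, 117, 248]), (164, [10, 141, 223]), (166, [12, 134, 164]), (168, [12, 132, 170]), (170, [1
[... 996 characters left out ...]
6, 163]), (350, [13, 142, 221]), (352, [12, 141, 199]), (354, [11, 129, 166]), (356, [8, 62, 131])]
len 0.12866915350708585
O [ 0.486  -0.3222  0.008 ] lip [(np.float64(39.59952954791439), np.float64(34.79800174025447)), (np.float64(38.38871721477637), np.float64(-38.7754358711334))] back top outer [(np.float64(-51.30230633225308), np.float64(35.3174786791883)), (np.float64(-52.550592946679224), np.float64(-41.72042723753902))] grip/handle end [(np.float64(-82.19279432210921), np.float64(-1.1177409574346264))]
{'red': ([203.5, 205.6], 23), 'orange': ([212.3, 209.3], 18), 'green': ([214.0, 203.5], 31), 'turq': ([223.9, 212.5], 30), 'blue': ([221.0, 205.2], 37), 'purple': ([206.9, 199.9], 32)}
```

The scoop sits about 2 mm off in x and y, flat, with its yaw aligned, and all six stones are in the bowl. Handing in.

```bash
python3 -c "
from station import *
print(hand_in())"
```

```text
the job is handed in; nothing more can be done
None
```

I handed the job in at about 37.5 s: all six stones are in the bowl, the scoop is back flat in its cradle and released, and none of my moves went near the other tools, though I didn't re-measure them at the end; no verdict came back.

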